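# Set up the slide drain board over its trough and hold it

### The arm

A 7-joint arm with a two-finger parallel gripper is mounted at the origin on a cart in front of the work surface, level with it; the furniture and walls round the work are solid. World frame = base frame: x ahead of the robot, y to its left, z up, the work surface at z = 0. Lengths are in m, angles in rad, forces in N, time in s.
With the tool pointing down it reaches from about 0.35 to 0.9 m from the base axis. Payload 8.1 kg.
Tool frame: the origin (TCP) lies on the mounting face of the last link; the fingertips stand 173 mm ahead of it and the grasp point (between the pads) lies 155 mm ahead of it; x points along the fingers, y is the direction in which the jaws open and shut, and the axes are right-handed (so a half turn about x gives the same grasp; the last joint's range is limited). The gripper opens to 85 mm and grips with 20 to 120 N. Pads are 22 mm wide; open, the fingers measure 114 mm over their backs; the gripper's body (76 mm by 85 mm) begins 54 mm behind the grasp point. The pads swing forward as they close: fully open they stand 13 mm farther back than shut.
Start: joints at [-0.103, 0.434, 0.025, 1.573, -0.012, 1.134, -0.075], TCP at [0.625, -0, 0.405] pointing down, gripper open.
Joint ranges: [-2.62, 2.62], [-0.44, 2.09], [-1.27, 1.32], [0.08, 2.57], [-1.32, 4.46], [0.12, 2], [-2.74, 2.74]. Speed limits (rad/s): [2.22, 2.22, 3.01, 3.01, 3.14, 3.14, 3.14].

### API

Orientations are given as a 3x3 rotation matrix whose columns are the frame's x, y, z axes.
In Python, from rig import get_obs, grab_frame, calibration, finish_job, regions_of gives the robot as it stands.
- The arm moves only by the tool carry_out, never from a script. Its argument "increments" is a list of rows, each a list of 6 numbers: the shift along the world's x, y, z in m, then the turn, a rotation vector about the world's x, y, z in rad. A call has 1 to 5 rows; each row shifts and turns the pose as measured when the row begins; what a row does not reach is not made up. A row lasts 1/10 s, in which the tool goes at most 50 mm and 8.59 degrees, less where a joint would pass 70% of its speed; a pose out of reach is approached as far as the arm can. A call is refused whole if a number of a shift passes 0.05 or a number of a turn 0.15, either way. A call with a gripper value outside its range is refused whole. "grip" is the finger opening in m, from 0 to 0.0854, set as the call begins (left out, the last holds). The fingers move at their own pace and stop on an object; "grip_force" is the grip in N (left out, the last holds). Time passes only in rows, so rows that do not move let the fingers close. It gives the time, the measured TCP pose, the force and the opening at its end, in the units of the state.
- get_obs(): the state, without advancing time (a new reading comes with each control period).
- grab_frame(name): name is "scene" or "side" or "wrist"; returns the picture (400x640x3 uint8, red, green, blue); there is no depth.
- calibration(name): a dict with "camera_matrix" (3x3 intrinsics, pixels), "R" (3x3) and "t" (3): a world point X has camera coordinates R X + t; the wrist camera has in their place "hand_eye" (4x4, takes a point from camera to tool coordinates, whose origin is the TCP and whose axes are the tool frame's). Camera axes: x right, y down, z forward; pixel columns grow to the right and rows downward; lengths in m; the calibration is good to about 2 mm. A picture is of the moment at which its call begins: read the wrist's pose just before it. calibration takes no time and is no camera call.
- finish_job(): hands the job in, once; it reports no verdict.
Trained networks look in the newest picture that a camera, given by its name, has taken for a name from the list of things; names that differ only in an ending like _2 or _b are one class to them, and where a whole thing is asked for, a point or a joint stands for the part that bears it (a point fixed in the world has none). Each returns a list of dicts, best first, with "p" (0 to 1); they miss things now and then, are a little off and sometimes report something else, mostly with a low value. They report only what shows in the picture. A call takes as long as a camera call.
- regions_of(camera, name): "pixels" (400x640 bool, what is visible of it) and "at" ([row, column] in pixels, amid what is visible of it).
The state is a dict: "time_s": time; "q": joint angles; "qvel": joint speeds; "effort": joint torques, N m; "tool_pos": TCP position; "eef_rot": TCP orientation; "force": force on the tool from outside, world axes, zero at the start; "wrist_torque": the same for the moment, N m; "finger_gap": finger opening in m.
Only numpy, scipy, OpenCV 4.12 (cv2) and the standard library are available. Lean on these libraries where they do the work, as an engineer would, in place of code of your own. Each camera call takes 0.05 s, during which the arm holds its last target.

### The job

Get the slide-draining station ready: first take the green splash panel out of its white rack, lean it square and central against the steel rail behind the clear trough, foot on the worktop between trough and rail, and let go of it. Then slide the grey drain board straight out over the trough, flat on its blue riser, until its red line lies right over the riser's edge; there it would tip by itself, so finish while still holding the board level on the riser at that mark. Never lift or tip the board, do not drop the panel flat, and leave the trough, bottles, timer and tape roll where they stand.

Things in the scene. Friction and masses are not known exactly. Their poses are not given: they have to be found in the camera images.
- panel_centre (a point): centre of the green splash panel: a slab 120 mm wide (x) x 8 mm thick (y) x 150 mm tall (z), 0.15 to 0.22 kg; z points from its foot to its top edge. It starts upright in the rack's slot, foot 6 mm above the worktop, gripped by 40 mm of slot; the upper 110 mm are free, so its top edge is at z = 0.156; lift it at least 50 mm to clear the rack
- panel: the same splash panel; origin at the centre of its underside
- rack: white slotted rack, fixed, 140 (x) x 70 (y) x 45 mm tall, slot 10 mm wide along its x; origin at the centre of its underside on the worktop
- rail: steel resting rail, fixed: a level round bar of 12 mm diameter, 130 mm long along x, its axis 78 mm above the worktop, straight above the origin (which lies on the worktop); on two posts with a base plate 5 mm thick that reaches 7 mm from the origin to +y and 23 mm to -y. +y points to the trough and riser. The panel leans on it from the +y side, its foot on the worktop about 45 mm from the origin towards +y: it then leans about 0.4 rad off vertical, top towards -y
- trough: clear open plastic trough, 52 x 150 x 48 mm tall, loose, standing across below the board's way, between riser and rail; origin at the centre of its underside; about 85 mm of worktop are free between its rail-side wall and the rail's base plate
- riser: blue riser, fixed, 120 (x) x 150 (y) mm, flat top 70 mm above the worktop; origin at the centre of its underside; the board slides out towards its -y
- riser_edge (a point): middle of the top edge of the riser that faces the trough, at 70 mm height, 75 mm from the riser's centre; axes as the riser's: y points back over the riser, x along the edge
- board: grey drain board 100 (x) x 250 (y) x 9 mm thick, 0.28 to 0.46 kg, loose, lying on the riser; origin at the centre of its underside; its -y end is the outer end over the trough. The riser only supports it by friction, with no guides
- board_line (a point): point on the board's underside under the middle of the red line that runs across the board, 165 mm from its outer end; axes as the board's. At the mark this point coincides with riser_edge; the board's centre of mass then lies about 27 mm outside the edge, so it tips when let go
- board_grip (a point): centre of the board's black upright grip: a tab 50 mm wide (x), 14 mm thick (y), rising 41 mm above the board's top face, 20 mm from the inner end; this point is 23 mm above the board's top face, 65 mm from the red line towards the inner end
- red_bottle: red bottle, 42 x 42 x 104 mm, origin at underside; leave it
- blue_bottle: dark blue bottle, 42 x 42 x 104 mm, origin at underside; leave it
- timer: white timer, 56 x 70 x 20 mm, origin at underside; leave it
- tape: tan tape roll, 54 mm diameter, 18 mm high, origin at underside; leave it

How it is judged:
On the way, in this order (a step that is already met when the one before it is completed fails the run):
1. the splash panel leans against the rail with its foot on the worktop, let go and at rest (angle between panel_centre's own z axis and vertical between 0.15 and 0.65 rad and contact force between panel and rail above 0.05 N and contact force between the fingers and panel below 0.05 N and x of panel_centre in the frame of rail between -0.035 and 0.035 m and y of panel_centre in the frame of rail between -0.01 and 0.06 m and height (world z) of panel_centre between 0.055 and 0.085 m and angle between the x axis of panel_centre and the x axis of rail, either way round below 0.2 rad and linear speed of panel below 0.02 m/s and contact force between panel and board below 0.05 N and contact force between panel and trough below 0.05 N), for 0.3 s.
2. the board lies out to its red line on the riser, held (y of board_line in the frame of riser_edge between -0.006 and 0.006 m and x of board_line in the frame of riser_edge between -0.02 and 0.02 m and angle between the y axis of board_line and the y axis of riser_edge, either way round below 0.12 rad and angle between board_line's own z axis and vertical below 0.04 rad and contact force between board and riser above 0.5 N and contact force between the fingers and board above 1 N and linear speed of board below 0.02 m/s and contact force between board and trough below 0.05 N and contact force between board and rail below 0.05 N), for 0.2 s.
At the end, for the whole second after the job is handed in: Panel released, leaning 0.15-0.65 rad on the rail only, foot on the worktop, square (0.2 rad), central (35 mm). Board level (0.04 rad), still, on the riser (over 0.5 N), line within 6 mm of the edge, sideways 20 mm, square 0.12 rad, off trough and rail, gripped (over 1 N) (all of step 1 and all of step 2); the arm keeps its last pose, push and grip.
It fails at once if the board is lifted more than 12 mm, dropped, or tipped (height (world z) of board_line above 0.082 m or height (world z) of board_line below 0.06 m or angle between board_line's own z axis and vertical above 0.12 rad).
It fails at once if the panel falls flat (angle between panel_centre's own z axis and vertical above 1.1 rad).
It fails at once if the trough, a bottle, the timer or the tape roll is moved more than 25 mm (distance of any of red_bottle, blue_bottle, timer, tape, trough from where it was at the start of the episode above 0.025 m).
It also fails if it takes over 54 s, if anything falls off the work surface, if the arm or the gripper's body presses on something with over 40 N, if the wrist force passes 120 N, or if a joint passes its speed limit or range.

## Working session

There is one attempt and no reset: what is moved stays moved. The work goes in short steps, Python scripts to look and compute and a tool call to move; the robot and the scene stay as the last step left them, time stands still between calls to the robot, and variables do not carry over. Pictures are saved under pics/ and viewed, and the job is handed in when it is done.

Besides the shell and the picture viewer there is one more tool, called after "Request:" as a command line: name --pt "numbers of a row" for each row, then --argument value for the rest. carry_out: Moves the arm, as the interface text tells. Its arguments: {"type":"object","properties":{"increments":{"type":"array"},"grip":{"type":"number"},"grip_force":{"type":"number"}},"required":["increments"]}

```bash
ls; mkdir -p pics; cat > h.py <<'E'
import numpy as np,cv2
from rig import *
def save(n,f):
    im=grab_frame(n); cv2.imwrite(f,im[:,:,::-1]); return im
E
python3 - <<'E'
from h import *
o=get_obs(); print(o)
for n in ("scene","side","wrist"):
    save(n,f"pics/{n}0.png"); print(n,calibration(n))
E
```

```text
pics
{'time_s': 0.0, 'q': array([-0.10263777,  0.43525564,  0.02497608,  1.57411631, -0.01162421,
        1.13400679, -0.07512781]), 'qvel': array([-6.63593788e-04, -2.35650336e-03,  5.77073535e-05, -2.22273495e-04,
        7.21201254e-04,  1.04576076e-03,  1.34981758e-03]), 'effort': array([ 8.97134169e-05, -6.70461059e+01,  1.02531374e+00, -3.16203833e+01,
        1.55155628e-02,  1.25530543e-02, -1.11555586e-06]), 'tool_pos': array([ 6.24762483e-01, -6.11629958e-06,  4.03898053e-01]), 'eef_rot': array([[-1.63582211e-03,  9.99998659e-01, -7.30281209e-05],
       [-1.28358741e-04, -7.32381904e-05, -9.99999989e-01],
       [-9.99998654e-01, -1.63581272e-03,  1.28478374e-04]]), 'force': array([-0.50455357, -0.39268387,  0.25351028]), 'wrist_torque': array([0.02582105, 0.00304111, 0.02944311]), 'finger_gap': 0.08537746670803531}
scene {'camera_matrix': array([[491.30823197,   0.        , 322.78000054],
       [  0.        , 491.30823197, 200.74623066],
       [  0.        ,   0.        ,   1.        ]]), 'R': array([[ 0.74078256, -0.67167116,  0.00995205],
       [-0.47329396, -0.53239
[... 336 characters left out ...]
9, -0.00576558],
       [-0.14665779, -0.47357339, -0.86845825],
       [ 0.24578315,  0.83297276, -0.49572878]]), 't': array([-0.55310689,  0.13530369,  1.15954598])}
wrist {'camera_matrix': array([[281.13513662,   0.        , 318.31531235],
       [  0.        , 281.13513662, 199.44589631],
       [  0.        ,   0.        ,   1.        ]]), 'hand_eye': array([[ 1.23327860e-03, -3.11940136e-01,  9.50100958e-01,
         3.24913073e-02],
       [ 9.99999099e-01,  8.88645483e-04, -1.00628601e-03,
         1.17707837e-03],
       [-5.30401931e-04,  9.50101343e-01,  3.11940951e-01,
        -8.02154788e-02],
       [ 0.00000000e+00,  0.00000000e+00,  0.00000000e+00,
         1.00000000e+00]])}
```

View pics/scene0.png

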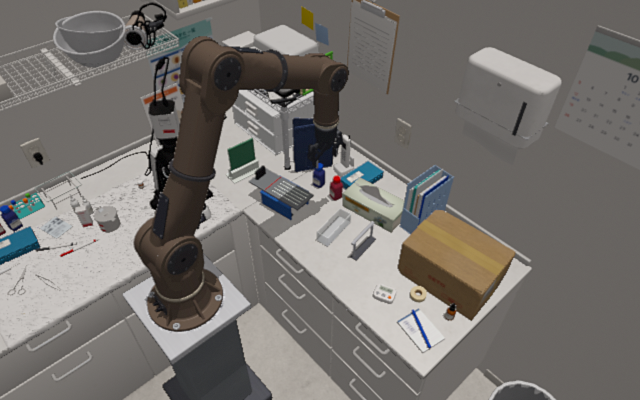

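View pics/side0.png

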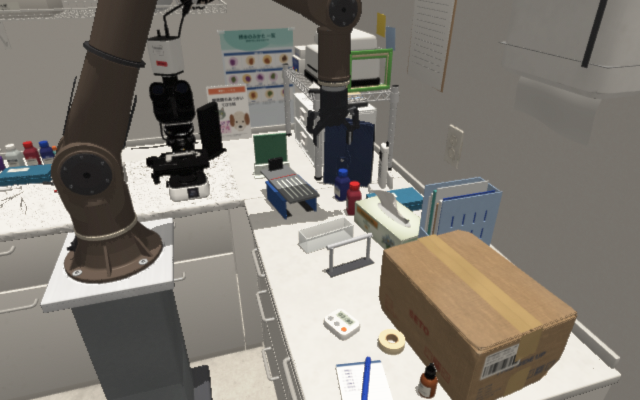

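View pics/wrist0.png

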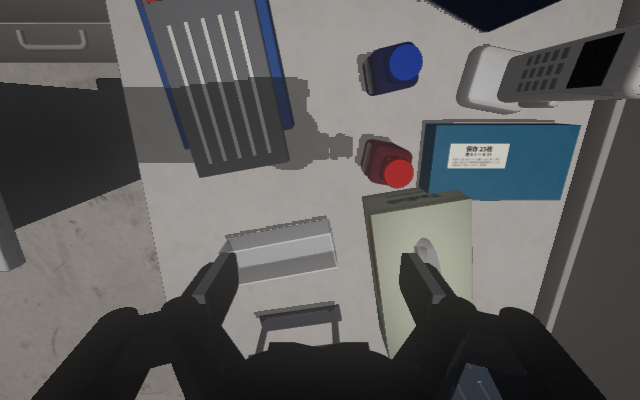

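```bash
python3 - <<'E'
from h import *
import pickle
o=get_obs()
D={'obs':o}
for c in ("scene","side","wrist"):
    im=save(c,f"pics/{c}1.png"); D[c]=im
    ov=im.copy()
    for n in ("panel","rack","rail","trough","riser","board","board_grip","board_line"):
        if c=="wrist" and n in("panel","rack"): continue
        r=regions_of(c,n)
        D[c,n]=r
        for k in r[:2]: print(c,n,round(k['p'],2),k['at'],k['pixels'].sum())
        if r:
            e=cv2.morphologyEx(r[0]['pixels'].astype('uint8'),cv2.MORPH_GRADIENT,np.ones((2,2)))
            ov[e>0]=(255,0,255)
    D[c,'ov']=ov
pickle.dump(D,open('d0.pkl','wb'))
def crop(a,r0,r1,c0,c1,s,f): cv2.imwrite(f,cv2.resize(a[r0:r1,c0:c1,::-1],None,fx=s,fy=s,interpolation=cv2.INTER_CUBIC))
crop(D['scene'],130,270,220,390,4.2,'pics/sc1.png');crop(D['scene','ov'],130,270,220,390,4.2,'pics/sc1o.png')
crop(D['side'],125,275,240,390,4,'pics/si1.png');crop(D['side','ov'],125,275,240,390,4,'pics/si1o.png')
print(get_obs()['time_s'])
E
```

```text
scene panel 0.92 [153.6, 238.6] 580
scene rack 0.74 [174.9, 243.7] 412
scene rack 0.5 [294.6, 385.6] 334
scene rail 0.86 [241.7, 360.4] 458
scene trough 0.66 [225.2, 335.0] 634
scene trough 0.27 [187.1, 332.7] 278
scene riser 0.62 [205.9, 276.3] 426
scene riser 0.59 [292.1, 414.4] 184
scene board 0.57 [188.4, 281.1] 1295
scene board_grip 0.6 [190.9, 279.4] 1317
scene board_line 0.83 [189.6, 281.9] 1273
side panel 0.74 [147.8, 268.3] 839
side rack 0.44 [169.7, 260.2] 153
side rack 0.24 [183.4, 287.1] 1317
side rail 0.95 [262.4, 351.3] 819
side rail 0.74 [185.9, 339.7] 426
side trough 0.75 [234.9, 322.5] 1228
side riser 0.86 [200.7, 281.4] 584
side board 0.86 [182.3, 285.8] 1355
side board 0.39 [145.3, 267.1] 861
side board_grip 0.65 [184.2, 285.5] 1270
side board_line 0.9 [182.0, 288.7] 1290
side board_line 0.51 [202.5, 281.5] 562
wrist rail 0.72 [321.3, 302.1] 1679
wrist trough 0.63 [251.1, 285.4] 5036
wrist riser 0.9 [68.8, 267.0] 2731
wrist riser 0.32 [254.2, 281.1] 4962
wrist board 0.96 [79.9, 220.5] 17846
wrist board 0.71 [252.5, 285.4] 5021
wrist board_grip 0.97 [78.3, 221.4] 17713
wrist board_line 0.92 [80.1, 216.9] 17754
1.4
```

View pics/sc1.png

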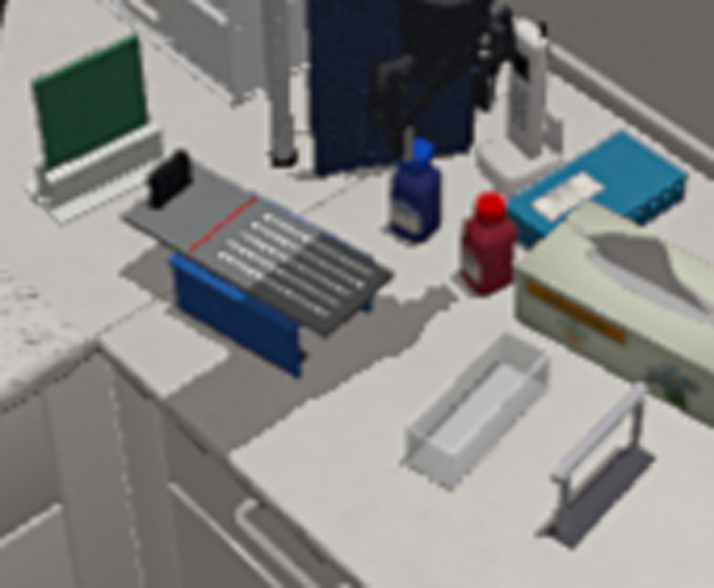

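View pics/sc1o.png

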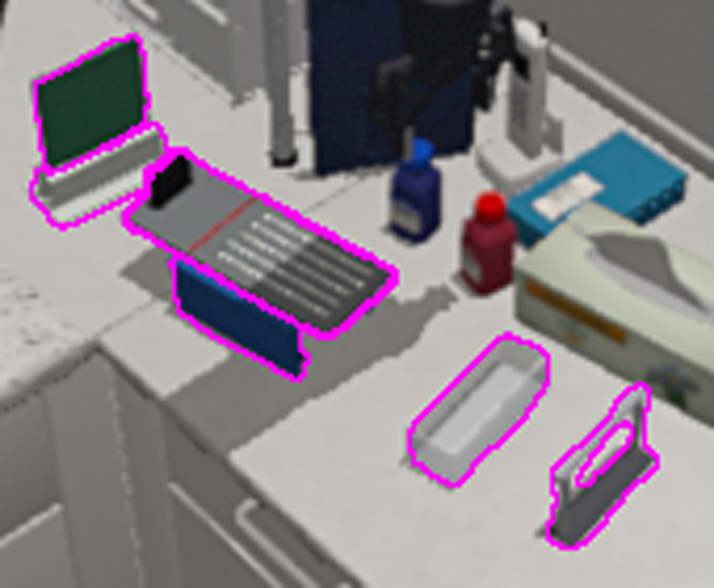

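View pics/si1.png

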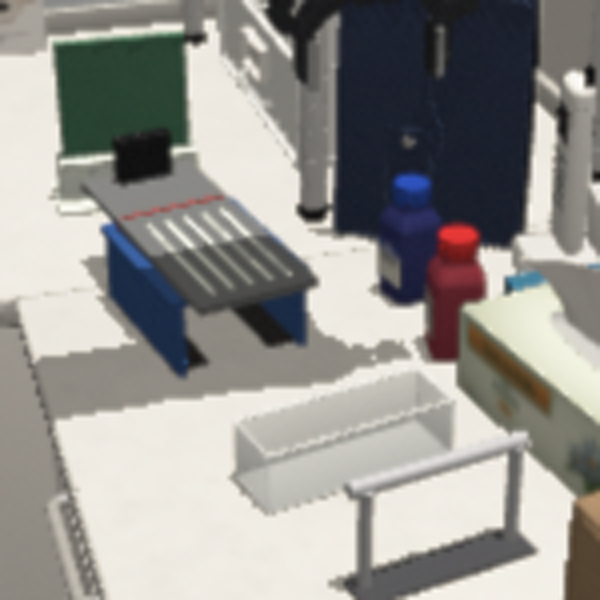

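View pics/si1o.png

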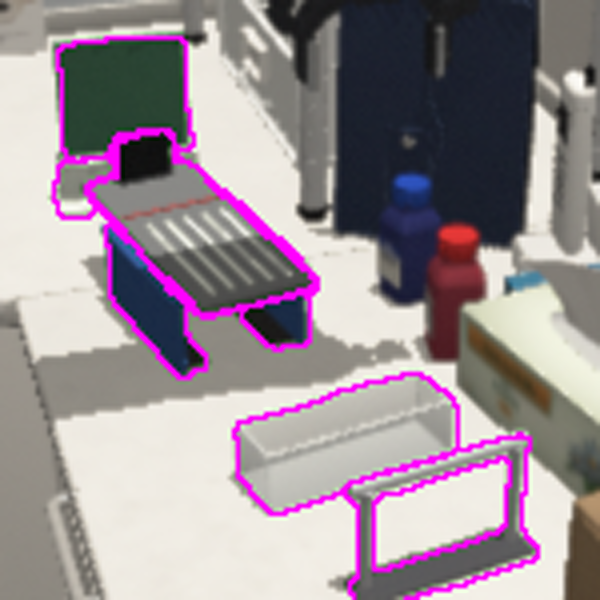

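```bash
cat >> h.py <<'E'
from scipy.optimize import minimize
def cam(c,o=None):
    k=calibration(c); K=k['camera_matrix']
    if c!='wrist': return K,k['R'],k['t']
    T=np.eye(4);T[:3,:3]=o['eef_rot'];T[:3,3]=o['tool_pos']; M=np.linalg.inv(T@k['hand_eye'])
    return K,M[:3,:3],M[:3,3]
def proj(C,P):
    K,R,t=C; q=(R@np.atleast_2d(P).T).T+t; q=q@K.T; return q[:,:2]/q[:,2:]
def box(x0,x1,y0,y1,z0,z1): return np.array([[a,b,c] for a in(x0,x1) for b in(y0,y1) for c in(z0,z1)])
S=4
def render(C,boxes,p):
    c,s=np.cos(p[2]),np.sin(p[2]); Rz=np.array([[c,-s,0],[s,c,0],[0,0,1]])
    m=np.zeros((400*S,640*S),np.uint8)
    for b in boxes:
        u=proj(C,b@Rz.T+[p[0],p[1],0])
        u=((u+.5)*S-.5)
        h=cv2.convexHull(u.astype(np.float32))
        cv2.fillConvexPoly(m,np.round(h*16).astype(np.int32),255,shift=4)
    return cv2.resize(m,(640,400),interpolation=cv2.INTER_AREA)/255.
def fit(views,boxes,p0,ig={}):
    # views: list of (C,mask)
    def f(p):
        return sum((np.abs(render(C,boxes,p)-m)*(1-(g if g is not None else 0))).sum()/m.sum() for C,m,g in views)/len(views)
    best=None
    for st in (0.03,0.008):
        sx=np.array([p0]+[np.array(p0)+d for d in np.diag([st,st,st*6])])
        r=minimize(f,p0,method='Nelder-Mead',options=dict(initial_simplex=sx,xatol=1e-4,fatol=1e-4,maxiter=150)); p0=r.x
    return r.x,r.fun
def ray(C,uv,z):
    K,R,t=C; d=R.T@np.linalg.solve(K,[uv[0],uv[1],1]); o=-R.T@t; return o+d*(z-o[2])/d[2]
E
cat > f0.py <<'E'
from h import *
import pickle
D=pickle.load(open('d0.pkl','rb'));o=D['obs']
C={c:cam(c,o) for c in("scene","side","wrist")}
for c,n,z in [("scene","panel",.1),("side","panel",.1),("scene","rail",.03),("side","rail",.03),("wrist","rail",.03),("scene","trough",.024),("side","trough",.024),("wrist","trough",.024),("scene","board",.08),("side","board",.08),]:
    a=D[c,n][0]['at']; print(c,n,ray(C[c],a[::-1],z).round(3))
B={'panel':[box(-.06,.06,-.004,.004,.045,.156)],
'rack':[box(-.07,.07,-.035,.035,0,.045)],
'board':[box(-.05,.05,-.125,.125,.07,.079),box(-.025,.025,.098,.112,.079,.12)],
'trough':[box(-.026,.026,-.075,.075,0,.048)],'trough2':[box(-.075,.075,-.026,.026,0,.048)],
'rail':[box(-.065,.065,-.006,.006,.072,.084),box(-.065,.065,-.023,.007,0,.005),box(-.065,-.055,-.005,.005,0,.078),box(.055,.065,-.005,.005,0,.078)]}
P0={'panel':(.55,.45,0),'board':(.6,.2,0),'trough':(.6,-.05,0),'trough2':(.6,-.05,0),'rail':(.6,-.15,0)}
for n in ('panel','board','trough','trough2','rail'):
    m=n.rstrip('2')
    for cs in (("scene","side"),("scene",),("side",),("scene","side","wrist"),("wrist",)):
        if (n=='panel') and 'wrist' in cs: continue
        V=[]
        for c in cs:
            mk=D[c,m][0]['pixels'].astype(float); g=None
            if n=='panel':
                g=cv2.dilate(np.maximum(D[c,'rack'][0]['pixels'],D[c,'board'][0]['pixels']).astype('uint8'),np.ones((3,3))).astype(float)*(1-mk)
            V.append((C[c],mk,g))
        p,e=fit(V,B[n],P0[n]); print(n,cs,p.round(4),round(e,3))
E
python3 f0.py
```

```text
scene panel [0.505 0.389 0.1  ]
side panel [0.508 0.384 0.1  ]
scene rail [ 0.59  -0.234  0.03 ]
side rail [ 0.591 -0.263  0.03 ]
wrist rail [ 0.601 -0.223  0.03 ]
scene trough [ 0.58  -0.111  0.024]
side trough [ 0.561 -0.114  0.024]
wrist trough [ 0.58  -0.109  0.024]
scene board [0.519 0.131 0.08 ]
side board [0.514 0.129 0.08 ]
panel ('scene', 'side') [0.5118 0.3777 0.0337] 0.066
panel ('scene',) [0.5105 0.3779 0.0302] 0.039
panel ('side',) [0.5131 0.3717 0.1956] 0.062
board ('scene', 'side') [0.523  0.1388 0.182 ] 0.047
board ('scene',) [0.5235 0.1388 0.1687] 0.043
board ('side',) [0.523  0.1391 0.1905] 0.048
board ('scene', 'side', 'wrist') [0.5232 0.1395 0.1805] 0.039
board ('wrist',) [0.5232 0.1404 0.1798] 0.017
trough ('scene', 'side') [ 0.5729 -0.1104  1.8168] 0.109
trough ('scene',) [ 0.5716 -0.1107  1.8121] 0.126
trough ('side',) [ 0.5734 -0.111   1.8046] 0.091
trough ('scene', 'side', 'wrist') [ 0.5725 -0.1104  1.7803] 0.119
trough ('wrist',) [ 0.5716 -0.1104 -1.3608] 0.129
trough2 ('scene', 'side') [ 0.5737 -0.1104  0.2306] 0.109
trough2 ('scene',) [ 0.5738 -0.1104  0.2288] 0.123
trough2 ('side',) [ 0.5733 -0.1109  0.2363] 0.091
trough2 ('scene', 'side', 'wrist') [ 0.5723 -0.1107  0.2249] 0.121
trough2 ('wrist',) [ 0.5719 -0.1104  0.2105] 0.13
rail ('scene', 'side') [ 0.696  -0.0891  1.1321] 1.515
rail ('scene',) [ 0.5949 -0.2345  0.1887] 0.164
rail ('side',) [ 0.629  -0.1316  0.1444] 1.393
rail ('scene', 'side', 'wrist') [ 0.5959 -0.234   0.1978] 0.515
rail ('wrist',) [ 0.6106 -0.1744  0.2008] 1.622
```

```bash
sed -i "s/'rail':(.6,-.15,0)/'rail':(.6,-.235,.19)/" f0.py; cat > f1.py <<'E'
exec(open('f0.py').read().split("for n in ('panel'")[0])
n='rail'
for cs in (("scene","side"),("scene",),("side",),("scene","side","wrist"),("wrist",)):
    V=[(C[c],D[c,n][0]['pixels'].astype(float),None) for c in cs]
    p,e=fit(V,B[n],P0[n]); print(n,cs,p.round(4),round(e,3))
# riser: hull = solid-ish; ignore board
B['riser']=[box(-.06,.06,-.075,.075,0,.07)]
for cs in (("scene","side"),("scene",),("side",)):
    V=[]
    for c in cs:
        mk=np.maximum(D[c,'riser'][0]['pixels'],0).astype(float); g=D[c,'board'][0]['pixels'].astype(float)*1
        V.append((C[c],mk,np.maximum(g*(1-mk),0)))
    p,e=fit(V,B['riser'],(.52,.14,.18)); print('riser',cs,p.round(4),round(e,3))
W=D['wrist']; cv2.imwrite('pics/w1.png',cv2.resize(D['wrist','ov'][0:200,100:350,::-1],None,fx=3,fy=3,interpolation=cv2.INTER_CUBIC))
E
python3 f1.py
```

```text
scene panel [0.505 0.389 0.1  ]
side panel [0.508 0.384 0.1  ]
scene rail [ 0.59  -0.234  0.03 ]
side rail [ 0.591 -0.263  0.03 ]
wrist rail [ 0.601 -0.223  0.03 ]
scene trough [ 0.58  -0.111  0.024]
side trough [ 0.561 -0.114  0.024]
wrist trough [ 0.58  -0.109  0.024]
scene board [0.519 0.131 0.08 ]
side board [0.514 0.129 0.08 ]
rail ('scene', 'side') [ 0.5963 -0.2346  0.1966] 0.222
rail ('scene',) [ 0.5949 -0.2343  0.1904] 0.165
rail ('side',) [ 0.5954 -0.2366  0.2184] 0.25
rail ('scene', 'side', 'wrist') [ 0.5959 -0.2341  0.1967] 0.514
rail ('wrist',) [ 0.594  -0.2324  0.21  ] 1.066
riser ('scene', 'side') [0.5266 0.1314 0.1404] 0.409
riser ('scene',) [0.5249 0.1324 0.2131] 0.3
riser ('side',) [0.5281 0.1319 0.1146] 0.476
```

View pics/w1.png

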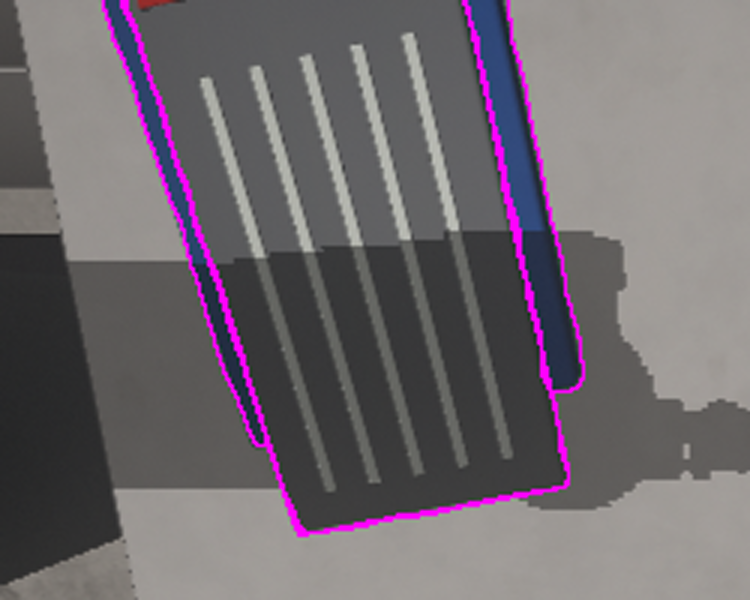

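Request:
carry_out --pt "-0.01 0.035 0.0 0 0 -0.145" --pt "-0.01 0.035 0.0 0 0 -0.145" --pt "-0.01 0.035 0.0 0 0 -0.145" --pt "-0.01 0.035 0.0 0 0 -0.145" --pt "-0.01 0.035 0.0 0 0 -0.145" --grip 0.06

```text
time_s: 1.9
tool_pos: [0.5746, 0.1719, 0.4048]
eef_rot: [[-0.0, 0.731, -0.683], [-0.004, -0.683, -0.731], [-1.0, 0.002, 0.003]]
force: [0.1, 0.9, -0.3]
finger_gap: 0.0604
```

```bash
python3 -c "
from h import *
o=get_obs();print(o['q'],o['tool_pos'],o['eef_rot'],o['time_s'])"
```

```text
[-0.48244212  0.39289371  0.14233441  1.64483056 -0.05705643  1.10964914
 -1.07695784] [0.57458864 0.17194096 0.40482063] [[-3.37469885e-04  7.30579034e-01 -6.82828061e-01]
 [-3.58055850e-03 -6.82824605e-01 -7.30573568e-01]
 [-9.99993533e-01  2.19835924e-03  2.84631371e-03]] 1.9
```

Request:
carry_out --pt "-0.01 0.035 0.0 0 0 -0.145" --pt "-0.01 0.035 0.0 0 0 -0.145" --pt "-0.01 0.035 0.0 0 0 -0.145" --pt "-0.01 0.035 0.0 0 0 -0.145" --pt "-0.01 0.035 0.0 0 0 -0.145"

```text
time_s: 2.4
tool_pos: [0.5216, 0.354, 0.4055]
eef_rot: [[-0.001, 0.07, -0.998], [-0.002, -0.998, -0.07], [-1.0, 0.002, 0.001]]
force: [0.4, 0.6, -1.1]
finger_gap: 0.06
```

```bash
python3 - <<'E'
from h import *
import pickle
o=get_obs();print(o['q'].round(2),o['tool_pos'],o['eef_rot'].round(3),o['time_s'])
D={'obs':o}
im=save('wrist','pics/w2.png');D['wrist']=im
for n in ('panel','rack','riser','board'):
    D[n]=regions_of('wrist',n)
    for k in D[n][:2]: print(n,round(k['p'],2),k['at'],k['pixels'].sum())
pickle.dump(D,open('d2.pkl','wb'))
E
```

```text
[-0.86  0.45  0.26  1.57 -0.12  1.14 -2.07] [0.52158789 0.35399425 0.40554372] [[-0.001  0.07  -0.998]
 [-0.002 -0.998 -0.07 ]
 [-1.     0.002  0.001]] 2.4
panel 0.8 [198.1, 287.8] 2021
rack 0.87 [164.2, 303.3] 4122
riser 0.6 [144.6, 510.4] 2847
board 0.68 [193.9, 512.8] 19857
```

View pics/w2.png

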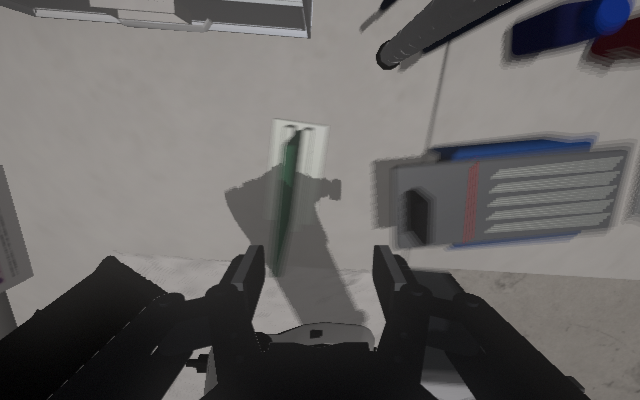

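```bash
cat > f2.py <<'E'
from h import *
import pickle
o=get_obs();print(o['q'].round(2),o['tool_pos'],o['eef_rot'].round(3),o['time_s'])
D={'obs':o}
im=save('wrist','pics/w3.png');D['wrist']=im
for n in ('panel','rack','riser','board'):
    D[n]=regions_of('wrist',n)
    for k in D[n][:2]: print(n,round(k['p'],2),k['at'],k['pixels'].sum())
pickle.dump(D,open('d3.pkl','wb'))
ov=im.copy()
for n in ('panel','rack','riser','board'):
    e=cv2.morphologyEx(D[n][0]['pixels'].astype('uint8'),cv2.MORPH_GRADIENT,np.ones((2,2)));ov[e>0]=(255,0,255)
cv2.imwrite('pics/w3o.png',cv2.resize(ov[100:300,220:640,::-1],None,fx=1.9,fy=1.9,interpolation=cv2.INTER_CUBIC))
C=cam('wrist',o)
m=lambda n:D[n][0]['pixels'].astype(float)
print('panel',fit([(C,m('panel'),None)],[box(-.06,.06,-.004,.004,.045,.156)],(.512,.378,.03)))
pr=np.maximum(m('panel'),m('rack'))
print('rack',fit([(C,pr,None)],[box(-.07,.07,-.035,.035,0,.045),box(-.06,.06,-.004,.004,.045,.156)],(.512,.378,.03)))
bd=[box(-.05,.05,-.125,.125,.07,.079),box(-.025,.025,.098,.112,.079,.12)]
print('board',fit([(C,m('board'),None)],bd,(.523,.14,.18)))
g=m('board')*(1-m('riser'))
print('riser',fit([(C,m('riser'),g)],[box(-.06,.06,-.075,.075,0,.07)],(.525,.132,.18)))
E
python3 f2.py
```

```text
[-0.86  0.45  0.26  1.57 -0.12  1.14 -2.06] [0.5223303  0.35220516 0.40528026] [[-0.001  0.077 -0.997]
 [-0.003 -0.997 -0.077]
 [-1.     0.003  0.002]] 2.65
panel 0.93 [199.8, 285.8] 2104
rack 0.93 [163.8, 301.9] 3778
rack 0.37 [198.6, 290.8] 2124
riser 0.63 [149.8, 509.4] 3034
board 0.87 [193.6, 511.5] 19846
panel (array([ 0.51582302,  0.38023173, -0.05982984]), np.float64(0.06754081860881234))
rack (array([ 0.51348733,  0.38023607, -0.06569991]), np.float64(0.2429462520703104))
board (array([0.52289175, 0.1406894 , 0.18355337]), np.float64(0.024534602715418526))
riser (array([0.52436314, 0.1212829 , 0.15068345]), np.float64(0.22226530691380042))
```

View pics/w3o.png

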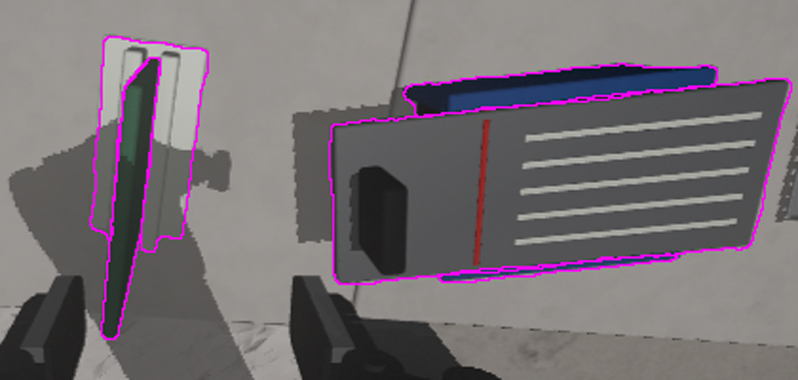

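```bash
cat > f3.py <<'E'
from h import *
import pickle
D=pickle.load(open('d0.pkl','rb'));E=pickle.load(open('d3.pkl','rb'))
C={c:cam(c,None) for c in("scene","side")}; C['wrist']=cam('wrist',E['obs'])
mw=E['panel'][0]['pixels'].astype(float)
V=[(C['wrist'],mw,None)]
for c in('scene','side'):
    mk=D[c,'panel'][0]['pixels'].astype(float)
    g=cv2.dilate(np.maximum(D[c,'rack'][0]['pixels'],D[c,'board'][0]['pixels']).astype('uint8'),np.ones((3,3))).astype(float)*(1-mk)
    V.append((C[c],mk,g))
bx=[box(-.06,.06,-.004,.004,.045,.156)]
print(fit(V[:2],bx,(.512,.378,.0)),fit(V,bx,(.512,.378,.0)))
# overlay
p,_=fit(V[:2],bx,(.512,.378,.0))
for c,im,r in (('wrist',E['wrist'],(100,300,220,420)),('scene',D['scene'],(130,190,215,275))):
    im=cv2.resize(im[r[0]:r[1],r[2]:r[3]],(600,600),interpolation=cv2.INTER_CUBIC); f=600/(r[1]-r[0])
    for yaw,col in ((-.06,(255,0,0)),(.03,(0,255,255))):
        for P in (box(-.06,.06,-.004,.004,.046,.156),box(-.07,.07,-.035,.035,0,.045)):
            c_,s_=np.cos(yaw),np.sin(yaw); u=proj(C[c],P@np.array([[c_,-s_,0],[s_,c_,0],[0,0,1]]).T+[p[0],p[1],0])
            u=(u+.5-[r[2],r[0]])*f
            for i in range(8):
                for j in range(i):
                    if bin(i^j).count('1')==1: cv2.line(im,tuple(int(v) for v in u[i]),tuple(int(v) for v in u[j]),col,1)
    cv2.imwrite(f'pics/ov_{c}.png',im[:,:,::-1])
E
python3 f3.py
```

```text
(array([ 0.51403612,  0.38034419, -0.05760555]), np.float64(0.07598620869614399)) (array([ 0.51408496,  0.38029426, -0.05811783]), np.float64(0.08511216822627295))
```

View pics/ov_wrist.png

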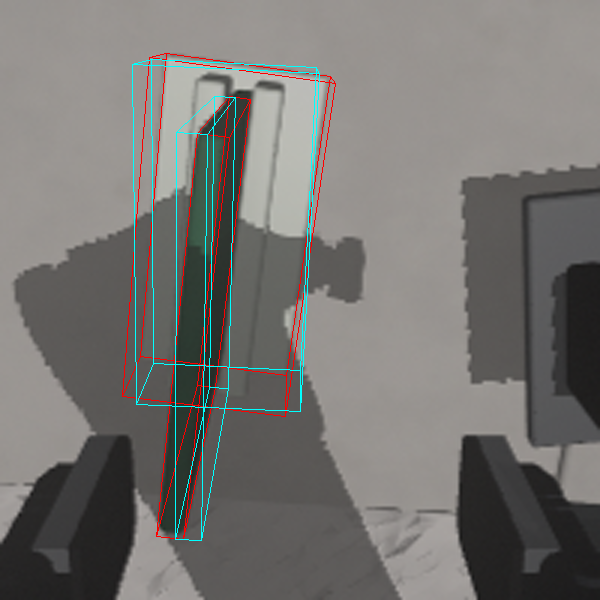

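View pics/ov_scene.png

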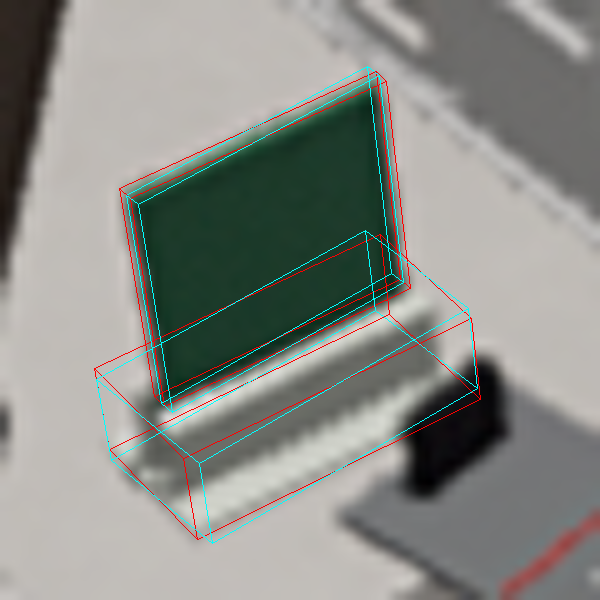

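Request:
carry_out --pt "-0.004 0.014 0.0 0 0 -0.07" --pt "-0.004 0.014 0.0 0 0 -0.065" --pt "0 0 -0.03 0 0 0" --pt "0 0 -0.03 0 0 0" --pt "0 0 0 0 0 0"

```text
time_s: 3.4
tool_pos: [0.517, 0.3763, 0.3461]
eef_rot: [[0.001, -0.072, -0.997], [0.001, -0.997, 0.072], [-1.0, -0.001, -0.001]]
force: [-0.8, 0.0, -0.2]
finger_gap: 0.0598
```

```bash
python3 - <<'E'
from h import *
o=get_obs();print(o['q'].round(2),o['tool_pos'],o['eef_rot'].round(3),o['time_s'])
im=save('wrist','pics/w4.png')
C=cam('wrist',o); r=regions_of('wrist','panel')[0]
print(fit([(C,r['pixels'].astype(float),None)],[box(-.06,.06,-.004,.004,.045,.156)],(.514,.380,-.058)))
E
```

```text
[-0.9   0.51  0.28  1.62 -0.16  1.02 -2.21] [0.51700469 0.37631913 0.34611876] [[ 0.001 -0.072 -0.997]
 [ 0.001 -0.997  0.072]
 [-1.    -0.001 -0.001]] 3.4
(array([ 0.5167728 ,  0.38048716, -0.05844111]), np.float64(0.05554894331273365))
```

View pics/w4.png

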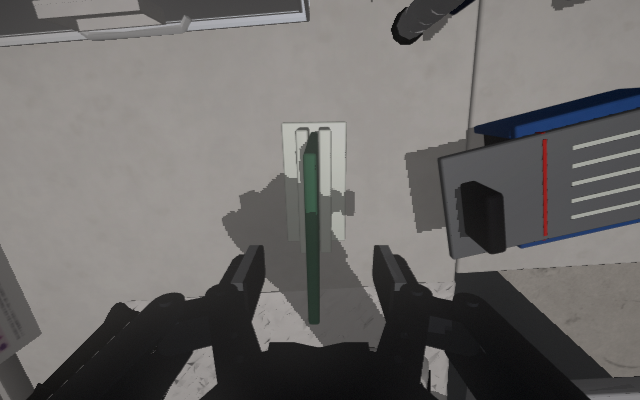

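Request:
carry_out --pt "0 0.004 -0.02 0 0 0.014" --pt "0 0.0 -0.025 0 0 0" --pt "0 0 -0.01 0 0 0" --pt "0 0 0 0 0 0"

```text
time_s: 3.9
tool_pos: [0.5217, 0.3806, 0.3017]
eef_rot: [[0.014, -0.06, -0.998], [0.011, -0.998, 0.06], [-1.0, -0.012, -0.014]]
force: [0.2, -0.6, -0.3]
finger_gap: 0.0602
```

Request:
carry_out --pt "-0.004 0 -0.01 -0.011 0.014 0" --pt "0 0 0 0 0 0"

```text
time_s: 4.1
tool_pos: [0.5182, 0.3807, 0.2938]
eef_rot: [[0.002, -0.06, -0.998], [0.001, -0.998, 0.06], [-1.0, -0.001, -0.001]]
force: [-0.0, -0.5, -0.4]
finger_gap: 0.0598
```

Request:
carry_out --pt "0 0 0 0 0 0" --pt "0 0 0 0 0 0" --pt "0 0 0 0 0 0" --pt "0 0 0 0 0 0" --grip 0.0 --grip_force 40

```text
time_s: 4.5
tool_pos: [0.5188, 0.381, 0.296]
eef_rot: [[0.004, -0.06, -0.998], [0.003, -0.998, 0.06], [-1.0, -0.003, -0.004]]
force: [0.3, -1.6, -2.1]
finger_gap: 0.0078
```

Request:
carry_out --pt "0 0 0.015 0 0 0" --pt "0 0 0.03 0 0 0" --pt "0 0 0.035 0 0 0" --pt "0 0 0.035 0 0 0" --pt "0 0 0.035 0 0 0" --grip_force 60

```text
time_s: 5.0
tool_pos: [0.5163, 0.3797, 0.4486]
eef_rot: [[-0.005, -0.06, -0.998], [-0.004, -0.998, 0.06], [-1.0, 0.004, 0.004]]
force: [0.5, 0.5, -2.6]
finger_gap: 0.0076
```

Request:
carry_out --pt "0 0 0.03 0 0 0" --pt "0 -0.02 0.02 0 0 0.05" --pt "0 -0.03 0 0 0 0.05" --pt "0 -0.03 0 0 0 0.05" --pt "0 -0.03 0 0 0 0.05"

```text
time_s: 5.5
tool_pos: [0.5142, 0.2705, 0.5124]
eef_rot: [[0.005, 0.153, -0.988], [0.006, -0.988, -0.153], [-1.0, -0.005, -0.006]]
force: [0.7, 0.4, -2.4]
finger_gap: 0.007
```

```bash
python3 - <<'E'
from h import *
o=get_obs();print(o['q'].round(2),o['tool_pos'],o['eef_rot'].round(3),o['force'],o['time_s'])
im=save('wrist','pics/w5.png');im=save('side','pics/s5.png')
E
```

```text
[-0.79  0.29  0.29  1.53 -0.09  1.32 -1.91] [0.51418601 0.27045212 0.51241006] [[ 0.005  0.153 -0.988]
 [ 0.006 -0.988 -0.153]
 [-1.    -0.005 -0.006]] [ 0.68923684  0.40712777 -2.4472068 ] 5.5
```

View pics/w5.png

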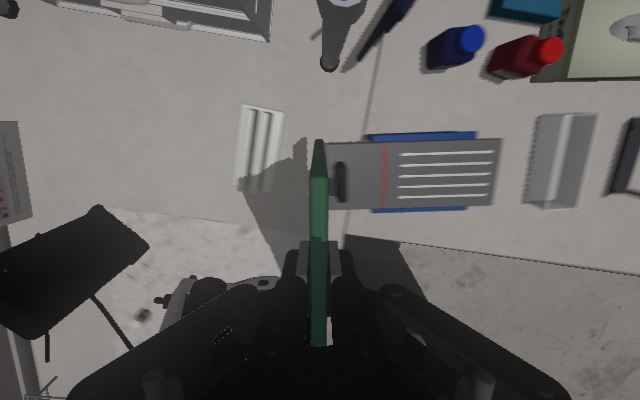

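View pics/s5.png

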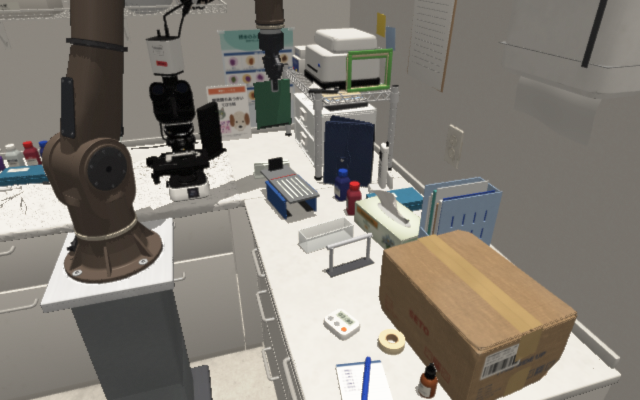

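Request:
carry_out --pt "0.005 -0.035 0 0.006 -0.005 0.004" --pt "0.007 -0.045 0 0 0 0.0045" --pt "0.007 -0.045 0 0 0 0.0045" --pt "0.007 -0.045 0 0 0 0.0045" --pt "0.007 -0.045 0 0 0 0.0045"

```text
time_s: 6.1
tool_pos: [0.5455, 0.0522, 0.5169]
eef_rot: [[0.012, 0.18, -0.984], [0.017, -0.984, -0.179], [-1.0, -0.014, -0.015]]
force: [0.9, 0.3, -2.0]
finger_gap: 0.007
```

Request:
carry_out --pt "0.007 -0.045 0 0 0 0.0045" --pt "0.007 -0.045 0 0 0 0.0045" --pt "0.007 -0.04 0 0 0 0.0045" --pt "0.007 -0.035 0 0 0 0.0045" --pt "0.007 -0.02 0 0 0 0.0045"

```text
time_s: 6.6
tool_pos: [0.5789, -0.1436, 0.5221]
eef_rot: [[0.016, 0.197, -0.98], [0.017, -0.98, -0.197], [-1.0, -0.014, -0.019]]
force: [-0.2, 0.5, -1.3]
finger_gap: 0.0074
```

```bash
python3 - <<'E'
from h import *
import pickle
o=get_obs();print(o['q'].round(2),o['tool_pos'],o['eef_rot'].round(3),o['force'],o['time_s'])
D={'obs':o}
D['wrist']=save('wrist','pics/w6.png')
for n in('rail','trough','panel'):
    D[n]=regions_of('wrist',n); print(n,[(k['p'],k['at']) for k in D[n][:2]])
pickle.dump(D,open('d6.pkl','wb'))
E
```

```text
[-0.18  0.33  0.48  1.49 -0.17  1.35 -1.06] [ 0.5789107  -0.14356269  0.52209233] [[ 0.016  0.197 -0.98 ]
 [ 0.017 -0.98  -0.197]
 [-1.    -0.014 -0.019]] [-0.16233837  0.50149033 -1.34627916] 6.6
rail [(0.63, [167.4, 380.8])]
trough []
panel [(0.74, [242.2, 318.4])]
```

View pics/w6.png

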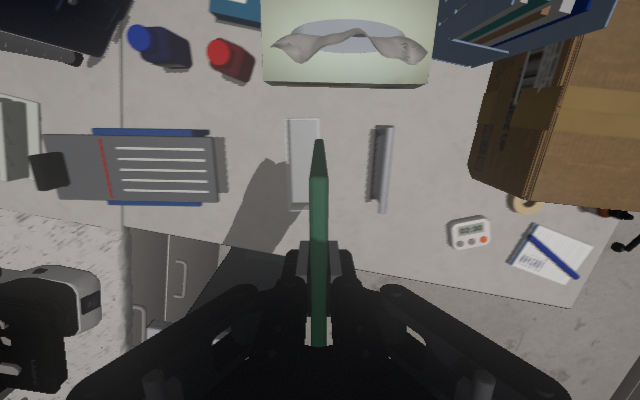

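```bash
python3 - <<'E'
from h import *
o=get_obs();print(o['tool_pos'],o['eef_rot'].round(3),o['qvel'].round(3))
im=save('wrist','pics/w7.png')
C=cam('wrist',o)
r=regions_of('wrist','rail')
R=[box(-.065,.065,-.006,.006,.072,.084),box(-.065,.065,-.023,.007,0,.005),box(-.065,-.055,-.005,.005,0,.078),box(.055,.065,-.005,.005,0,.078)]
print(r[0]['p'],fit([(C,r[0]['pixels'].astype(float),None)],R,(.595,-.234,.197)))
p=fit([(C,r[0]['pixels'].astype(float),None)],R,(.595,-.234,.197))[0]
S=5;v=cv2.resize(im[100:230,260:420],None,fx=S,fy=S,interpolation=cv2.INTER_CUBIC)
for p,col in ((p,(255,0,0)),((.5955,-.2345,.197),(0,255,0))):
  for P in R[:2]:
    c_,s_=np.cos(p[2]),np.sin(p[2]); u=proj(C,P@np.array([[c_,-s_,0],[s_,c_,0],[0,0,1]]).T+[p[0],p[1],0]); u=(u+.5-[260,100])*S
    cv2.polylines(v,[cv2.convexHull(u.astype(np.float32)).astype(int)],True,col,1)
cv2.imwrite('pics/w7o.png',v[:,:,::-1])
E
```

```text
[ 0.57945083 -0.14002812  0.52137071] [[ 0.015  0.2   -0.98 ]
 [ 0.019 -0.98  -0.199]
 [-1.    -0.015 -0.019]] [-0.026 -0.007 -0.024  0.01  -0.001 -0.002 -0.002]
0.62 (array([ 0.59464439, -0.23357587,  0.18874336]), np.float64(0.1358728397019185))
```

View pics/w7o.png

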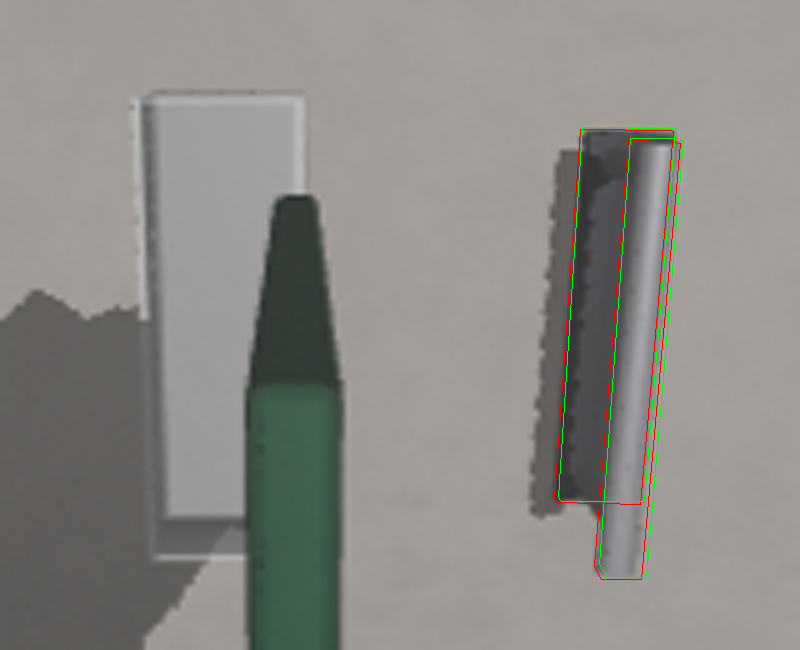

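Request:
carry_out --pt "0.006 -0.03 -0.01 0.09 0.022 0" --pt "0.006 -0.03 -0.01 0.09 0.022 0" --pt "0.006 -0.03 -0.02 0.09 0.022 0" --pt "0.006 -0.03 -0.03 0.09 0.022 0" --pt "0 0 -0.03 0 0 0"

```text
time_s: 7.4
tool_pos: [0.6071, -0.2513, 0.4246]
eef_rot: [[-0.064, 0.207, -0.976], [0.385, -0.897, -0.215], [-0.921, -0.39, -0.022]]
force: [-0.2, -0.6, -2.3]
finger_gap: 0.0071
```

Request:
carry_out --pt "0 0 0 0 0 0"

```text
time_s: 7.5
tool_pos: [0.607, -0.2501, 0.4204]
eef_rot: [[-0.07, 0.205, -0.976], [0.388, -0.896, -0.216], [-0.919, -0.394, -0.017]]
force: [-0.4, 1.4, -2.2]
finger_gap: 0.0071
```

```bash
cat > pan.py <<'E'
from h import *
o=get_obs();R=o['eef_rot'];p=o['tool_pos']
ya=.193;e=np.array([np.cos(ya),np.sin(ya),0]);n=np.array([-np.sin(ya),np.cos(ya),0]);O=np.array([.595,-.234,0])
f=p+R[:,0]*.290-O
print('q',o['q'].round(2),'t',o['time_s'],'tcp',p.round(4),'F',o['force'].round(1),'gap',o['finger_gap'])
print('foot e,n,z',(f@e).round(4),(f@n).round(4),f[2].round(4),'lean',np.arcsin(R[:,0]@n).round(3),'side lean',(R[:,0]@e).round(3),'yaw err',(R[:,1]@e).round(3))
a=np.arcsin(R[:,0]@n); nn=n*np.cos(a)+np.array([0,0,np.sin(a)])
print('bar gap',((f-[0,0,.078])@nn-.010).round(4))
E
python3 pan.py
```

```text
q [ 0.16  0.58  0.42  1.39 -0.52  1.52 -0.7 ] t 7.5 tcp [ 0.607  -0.2501  0.4204] F [-0.4  1.4 -2.2] gap 0.007073057650663676
foot e,n,z 0.0103 0.0962 0.1539 lean 0.405 side lean 0.006 yaw err 0.029
bar gap 0.1083
```

Request:
carry_out --pt "0 -0.012 -0.03 -0.002 0.008 -0.012" --pt "0 -0.01 -0.03 -0.001 0.008 -0.012" --pt "0 -0.008 -0.03 0 0 0" --pt "0 0 -0.015 0 0 0" --pt "0 0 0 0 0 0"

```text
time_s: 8.0
tool_pos: [0.6112, -0.2729, 0.3211]
eef_rot: [[-0.072, 0.191, -0.979], [0.385, -0.9, -0.203], [-0.92, -0.391, -0.009]]
force: [-0.2, -0.0, -1.6]
finger_gap: 0.0068
```

```bash
python3 pan.py; python3 - <<'E'
from h import *
im=save('side','pics/s8.png'); cv2.imwrite('pics/s8c.png',cv2.resize(im[130:310,250:430,::-1],None,fx=3.3,fy=3.3,interpolation=cv2.INTER_CUBIC))
E
```

```text
q [ 0.2   0.68  0.4   1.46 -0.56  1.37 -0.61] t 8.0 tcp [ 0.6112 -0.2729  0.3211] F [-0.2 -0.  -1.6] gap 0.006801282377607053
foot e,n,z 0.0094 0.0722 0.0543 lean 0.402 side lean 0.003 yaw err 0.014
bar gap 0.0472
```

View pics/s8c.png

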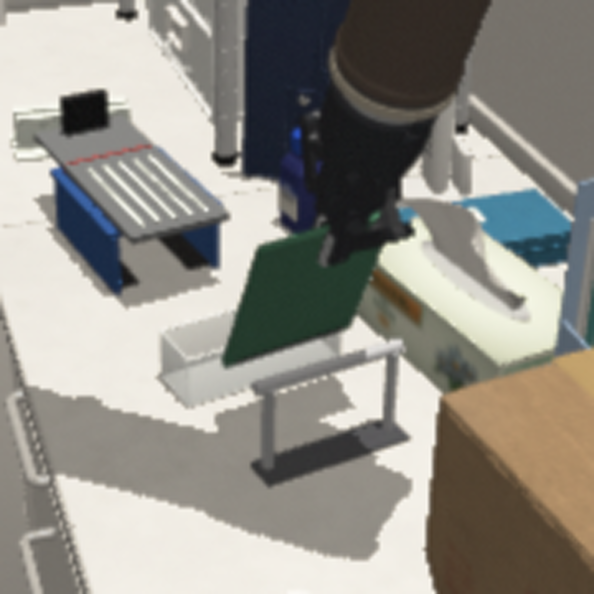

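```bash
cat > po.py <<'E'
from h import *
import sys
o=get_obs();R=o['eef_rot'];p=o['tool_pos'];C=cam('side')
im=save('side','pics/tmp.png');C2=cam('scene'); im2=save('scene','pics/tmp2.png')
def draw(im,C,r,s,f):
    v=cv2.resize(im[r[0]:r[1],r[2]:r[3]],None,fx=s,fy=s,interpolation=cv2.INTER_CUBIC)
    for dz,col in ((0,(255,0,0)),):
        P=box(.14,.29,-.004,.004,-.06+dz,.06+dz); u=(proj(C,P@R.T+p)+.5-[r[2],r[0]])*s
        cv2.polylines(v,[cv2.convexHull(u.astype(np.float32)).astype(int)],True,col,1)
    cv2.imwrite(f,v[:,:,::-1])
draw(im,C,(130,310,250,430),3.3,'pics/po1.png');draw(im2,C2,(150,280,290,420),4.5,'pics/po2.png')
E
python3 po.py
```

```text
(no output)
```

View pics/po1.png

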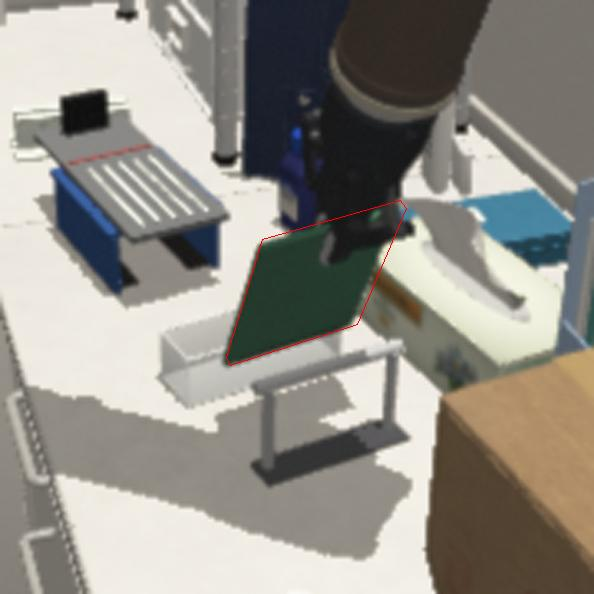

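View pics/po2.png

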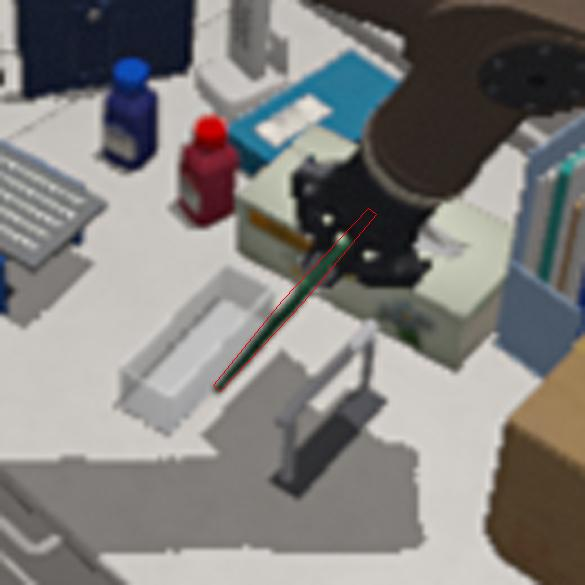

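Request:
carry_out --pt "-0.001 -0.01 -0.012 0 0.004 -0.008" --pt "-0.001 -0.01 -0.012 0 0 0" --pt "-0.001 -0.006 -0.012 0 0 0" --pt "0 0 -0.006 0 0 0" --pt "0 0 0 0 0 0"

```text
time_s: 8.65
tool_pos: [0.6086, -0.3028, 0.2816]
eef_rot: [[-0.065, 0.184, -0.981], [0.382, -0.904, -0.194], [-0.922, -0.387, -0.012]]
force: [-0.1, 0.4, -2.5]
finger_gap: 0.0074
```

```bash
python3 pan.py; python3 po.py
```

```text
q [ 0.24  0.74  0.39  1.46 -0.57  1.33 -0.56] t 8.65 tcp [ 0.6086 -0.3028  0.2816] F [-0.1  0.4 -2.5] gap 0.00740987672450245
foot e,n,z 0.0029 0.0421 0.0142 lean 0.397 side lean 0.01 yaw err 0.007
bar gap 0.0041
```

View pics/po1.png

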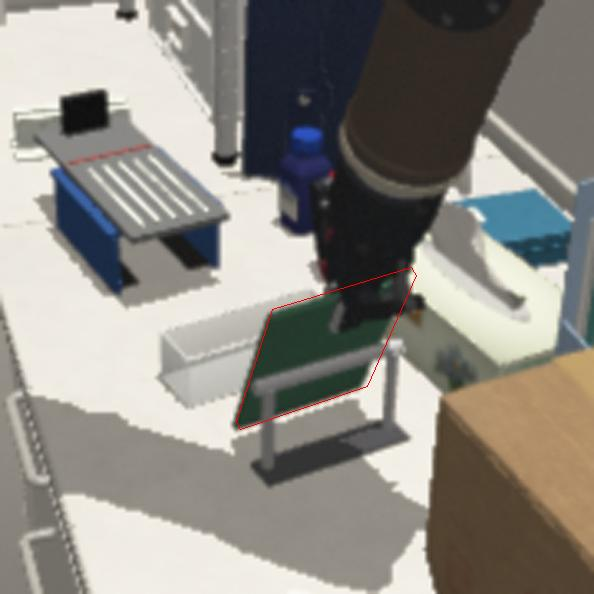

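View pics/po2.png

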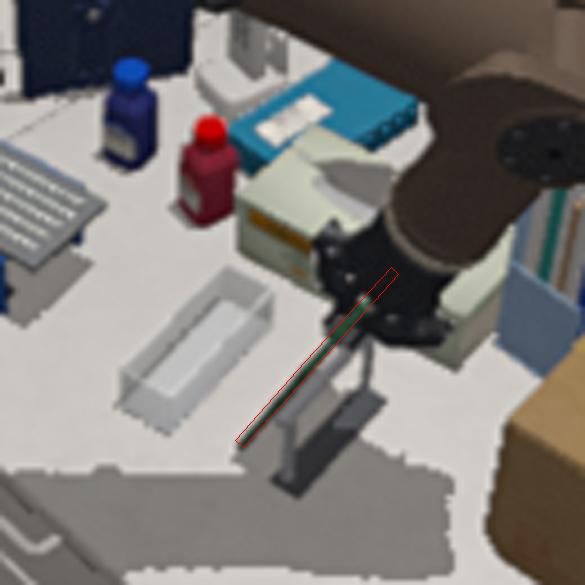

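Request:
carry_out --pt "-0.001 0.004 -0.006 -0.002 0.009 0.004" --pt "0 0.0 -0.005 0 0 0" --pt "0 0 0 0 0 0"

```text
time_s: 9.05
tool_pos: [0.6083, -0.2976, 0.2715]
eef_rot: [[-0.074, 0.186, -0.98], [0.379, -0.904, -0.2], [-0.922, -0.386, -0.004]]
force: [0.0, 0.6, -1.2]
finger_gap: 0.0073
```

```bash
python3 pan.py
```

```text
q [ 0.24  0.75  0.39  1.47 -0.57  1.31 -0.55] t 9.05 tcp [ 0.6083 -0.2976  0.2715] F [ 0.   0.6 -1.2] gap 0.007268699560402955
foot e,n,z 0.0009 0.047 0.004 lean 0.396 side lean 0.0 yaw err 0.009
bar gap 0.0048
```

Request:
carry_out --pt "0.0005 -0.002 -0.003 0 0 0" --pt "0 0 -0.001 0 0 0"

```text
time_s: 9.25
tool_pos: [0.6093, -0.2994, 0.2687]
eef_rot: [[-0.072, 0.188, -0.98], [0.379, -0.903, -0.201], [-0.923, -0.386, -0.006]]
force: [-2.5, -2.0, 7.8]
finger_gap: 0.007
```

```bash
python3 pan.py
```

```text
q [ 0.24  0.75  0.39  1.47 -0.57  1.31 -0.55] t 9.25 tcp [ 0.6093 -0.2994  0.2687] F [-2.5 -2.   7.8] gap 0.007043036185635236
foot e,n,z 0.002 0.045 0.0012 lean 0.396 side lean 0.002 yaw err 0.011
bar gap 0.0019
```

Request:
carry_out --pt "0 0 0 0 0 0" --pt "0 0 0 0 0 0" --pt "0 0 0 0 0 0" --grip 0.03

```text
time_s: 9.55
tool_pos: [0.6097, -0.2997, 0.2695]
eef_rot: [[-0.071, 0.188, -0.98], [0.379, -0.903, -0.201], [-0.923, -0.385, -0.007]]
force: [0.8, 0.1, -1.0]
finger_gap: 0.0302
```

```bash
python3 pan.py; python3 po.py
```

```text
q [ 0.24  0.75  0.39  1.47 -0.57  1.31 -0.55] t 9.55 tcp [ 0.6097 -0.2997  0.2695] F [ 0.8  0.1 -1. ] gap 0.030236917698294948
foot e,n,z 0.0027 0.0444 0.0019 lean 0.396 side lean 0.003 yaw err 0.011
bar gap 0.0017
```

View pics/po1.png

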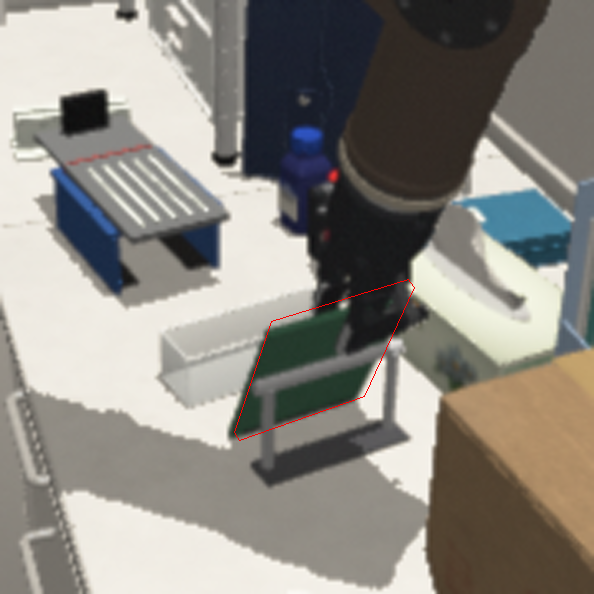

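View pics/po2.png

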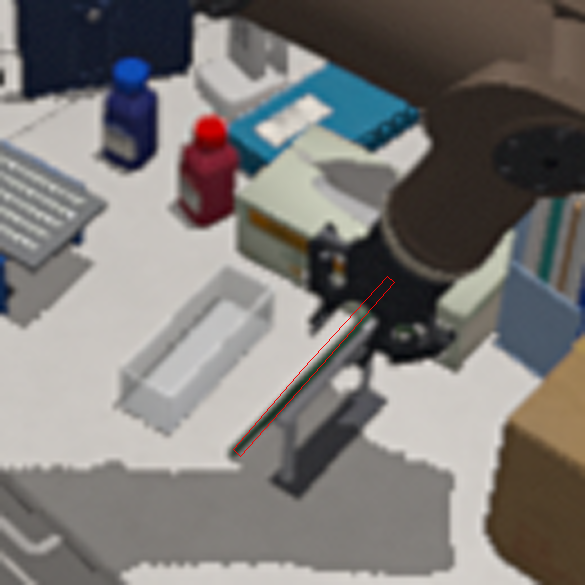

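Request:
carry_out --pt "0.001 -0.004 0.009 0 0 0" --pt "0.002 -0.011 0.028 0 0 0" --pt "0.002 -0.012 0.03 0 0 0" --pt "0.002 -0.012 0.03 0 0 0" --pt "0.002 -0.01 0.035 0 0 0" --grip 0.036

```text
time_s: 10.15
tool_pos: [0.6178, -0.3481, 0.4026]
eef_rot: [[-0.08, 0.186, -0.979], [0.383, -0.901, -0.203], [-0.92, -0.391, 0.001]]
force: [0.1, -0.9, 0.3]
finger_gap: 0.036
```

```bash
python3 - <<'E'
from h import *
import pickle
o=get_obs();print(o['q'].round(2),o['tool_pos'],o['eef_rot'].round(3),o['time_s'])
D={}
a=save('side','pics/s10.png');r=regions_of('side','panel');b=save('scene','pics/c10.png');r2=regions_of('scene','panel')
D=dict(side=a,scene=b,ps=r,pc=r2);pickle.dump(D,open('d10.pkl','wb'))
v=np.hstack([cv2.resize(a[180:300,280:400],(480,480),interpolation=2),cv2.resize(b[170:260,310:400],(480,480),interpolation=2)])
cv2.imwrite('pics/v10.png',cv2.resize(v,(800,400))[:,:,::-1])
E
```

```text
[ 0.29  0.7   0.43  1.22 -0.52  1.61 -0.62] [ 0.61782216 -0.34813207  0.40260677] [[-0.08   0.186 -0.979]
 [ 0.383 -0.901 -0.203]
 [-0.92  -0.391  0.001]] 10.15
```

View pics/v10.png

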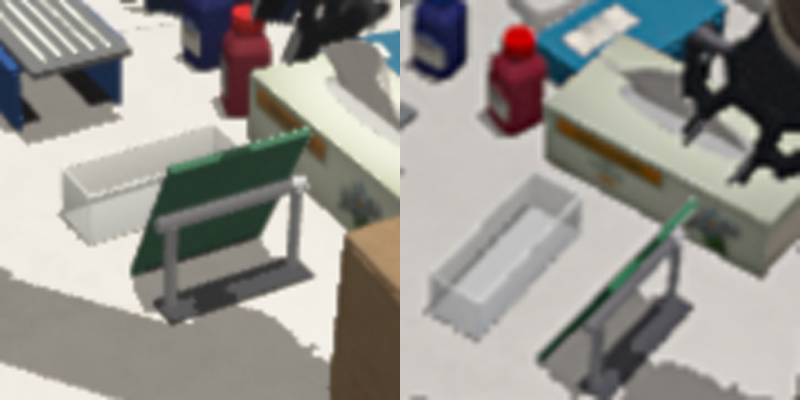

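Request:
carry_out --pt "-0.008 0.03 0.005 -0.08 -0.016 0" --pt "-0.009 0.045 0 -0.08 -0.016 0" --pt "-0.009 0.045 0 -0.08 -0.016 0" --pt "-0.009 0.045 0 -0.08 -0.015 0" --pt "-0.009 0.045 0 -0.07 -0.015 0" --grip 0.05

```text
time_s: 10.85
tool_pos: [0.5687, -0.1387, 0.3991]
eef_rot: [[-0.005, 0.191, -0.982], [-0.009, -0.981, -0.191], [-1.0, 0.008, 0.007]]
force: [0.1, -0.0, 0.4]
finger_gap: 0.0498
```

Request:
carry_out --pt "-0.009 0.045 0 0 0 0" --pt "-0.009 0.045 0 0 0 0" --pt "-0.009 0.045 0 0 0 0" --pt "-0.009 0.045 0 0 0 0" --pt "-0.009 0.04 0 0 0 0"

```text
time_s: 11.35
tool_pos: [0.5168, 0.0949, 0.3944]
eef_rot: [[-0.013, 0.2, -0.98], [-0.011, -0.98, -0.2], [-1.0, 0.009, 0.015]]
force: [0.6, 0.1, -1.0]
finger_gap: 0.0501
```

```bash
python3 - <<'E'
from h import *
o=get_obs();print(o['q'].round(2),o['tool_pos'],o['eef_rot'].round(3),o['time_s'])
E
```

```text
[-0.66  0.3   0.48  1.85 -0.15  1.04 -1.49] [0.51677605 0.09490785 0.39443975] [[-0.013  0.2   -0.98 ]
 [-0.011 -0.98  -0.2  ]
 [-1.     0.009  0.015]] 11.35
```

Request:
carry_out --pt "0 0.01 0 0.01 -0.012 0" --pt "0 0 0 0 0 0" --pt "0 0 0 0 0 0"

```text
time_s: 11.65
tool_pos: [0.5136, 0.1122, 0.3918]
eef_rot: [[-0.007, 0.213, -0.977], [-0.001, -0.977, -0.213], [-1.0, -0.001, 0.007]]
force: [0.2, 0.2, 0.8]
finger_gap: 0.0501
```

```bash
cat > f4.py <<'E'
from h import *
import pickle
o=get_obs();print(o['q'].round(2),o['tool_pos'],o['eef_rot'].round(3),o['time_s'])
D={'obs':o}
im=save('wrist','pics/w12.png');D['wrist']=im
for n in ('riser','board'):
    D[n]=regions_of('wrist',n)
    for k in D[n][:2]: print(n,round(k['p'],2),k['at'],k['pixels'].sum())
pickle.dump(D,open('d12.pkl','wb'))
C=cam('wrist',o)
m=lambda n:D[n][0]['pixels'].astype(float)
bd=[box(-.05,.05,-.125,.125,.07,.079),box(-.025,.025,.098,.112,.079,.12)]
print('board',fit([(C,m('board'),None)],bd,(.523,.14,.18)))
E
python3 f4.py
```

```text
[-0.68  0.3   0.47  1.86 -0.16  1.03 -1.5 ] [0.51358571 0.11224022 0.39182635] [[-0.007  0.213 -0.977]
 [-0.001 -0.977 -0.213]
 [-1.    -0.001  0.007]] 11.65
riser 0.81 [120.6, 314.5] 2133
board 0.86 [168.1, 291.5] 23737
board (array([0.52307244, 0.13805322, 0.18112274]), np.float64(0.0316737252258615))
```

View pics/w12.png

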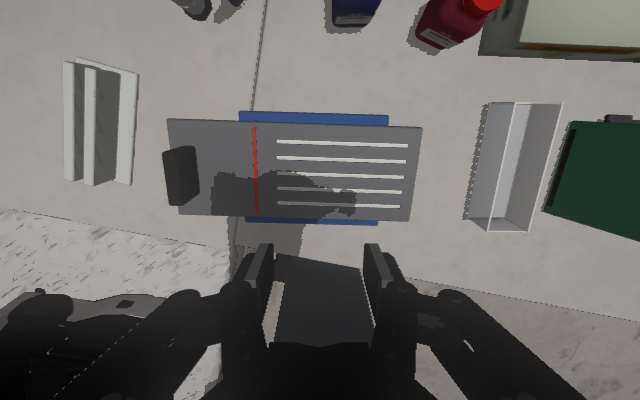

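```bash
python3 - <<'E'
from h import *
im=cv2.imread('pics/w12.png')
a=cv2.resize(im[95:145,220:410],None,fx=4,fy=4,interpolation=cv2.INTER_CUBIC)
b=cv2.resize(im[195:245,220:410],None,fx=4,fy=4,interpolation=cv2.INTER_CUBIC)
cv2.imwrite('pics/w12z.png',np.vstack([a,b]))
E
```

```text
(no output)
```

View pics/w12z.png

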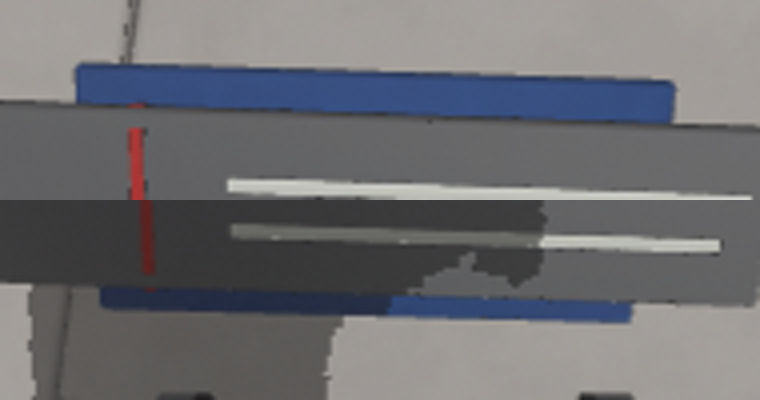

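```bash
python3 - <<'E'
from h import *
import pickle
D=pickle.load(open('d12.pkl','rb'));C=cam('wrist',D['obs'])
P=[ray(C,(u-.5,v-.5),.07)[:2] for u,v in ((389,115.5),(239,111.25),(377.5,225.5),(245.5,222))]
P=np.array(P);print(P.round(4))
d=lambda a,b:(np.linalg.norm(P[a]-P[b]).round(4))
print(d(0,1),d(2,3),d(0,2),d(1,3))
v=P[1]-P[0];w=P[3]-P[2];print('yaw',np.arctan2(-v[0],v[1]),np.arctan2(-w[0],w[1]),'centre',P.mean(0),'edge',(P[0]+P[2])/2)
# red line at z=.079
L=[ray(C,(a,b),.079)[:2] for a,b in ((220+137/4-.5,95+128/4-.5),(220+150/4-.5,195+75/4-.5))]; print('line',np.round(L,4),np.mean(L,0))
L=np.array(L); e=L[0]-L[1]; print('line yaw',np.arctan2(e[1],e[0]),np.linalg.norm(e))
E
```

```text
[[0.598  0.0601]
 [0.5705 0.2049]
 [0.4822 0.0384]
 [0.4549 0.1832]]
0.1473 0.1473 0.1179 0.1177
yaw 0.18762973175521805 0.1861446244241247 centre [0.52640416 0.12165102] edge [0.54009083 0.04927076]
line [[0.5599 0.1863]
 [0.4714 0.1702]] [0.51566578 0.1782877 ]
line yaw 0.18003127230684782 0.0899527102723991
```

Request:
carry_out --pt "-0.003 0.04 0 0 -0.007 -0.015" --pt "-0.003 0.045 0 0 0 -0.015" --pt "-0.003 0.035 -0.01 0 0 0" --pt "0 0.01 -0.04 0 0 0" --pt "0 0 0 0 0 0"

```text
time_s: 12.3
tool_pos: [0.5082, 0.2363, 0.3426]
eef_rot: [[0.006, 0.162, -0.987], [-0.002, -0.987, -0.162], [-1.0, 0.002, -0.005]]
force: [-0.1, 0.5, -0.1]
finger_gap: 0.0499
```

```bash
sed -i 's/w12/w13/;s/d12/d13/' f4.py; python3 f4.py
```

```text
[-0.84  0.4   0.42  1.84 -0.2   0.93 -1.74] [0.50820162 0.23631943 0.34261294] [[ 0.006  0.162 -0.987]
 [-0.002 -0.987 -0.162]
 [-1.     0.002 -0.005]] 12.3
riser 0.78 [145.0, 447.2] 3400
board 0.84 [201.8, 431.0] 30197
board (array([0.52263338, 0.14074969, 0.1834481 ]), np.float64(0.04556731060805287))
```

View pics/w13.png

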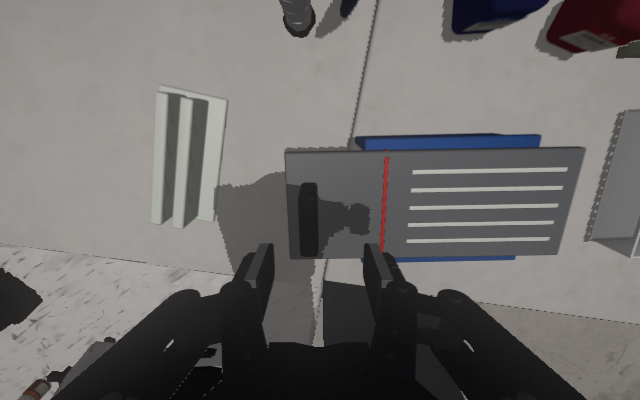

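Request:
carry_out --pt "-0.003 0.006 -0.025 0 0.004 0.02" --pt "-0.001 0 -0.03 0 0 0" --pt "0 0 -0.02 0 0 0" --pt "0 0 0 0 0 0"

```text
time_s: 12.85
tool_pos: [0.5116, 0.2343, 0.2798]
eef_rot: [[0.021, 0.169, -0.985], [0.007, -0.986, -0.169], [-1.0, -0.004, -0.022]]
force: [0.1, -0.7, -0.5]
finger_gap: 0.0501
```

```bash
python3 - <<'E'
from h import *
o=get_obs();print(o['q'].round(2),o['tool_pos'],o['eef_rot'].round(3),o['time_s'])
save('wrist','pics/w14.png')
E
```

```text
[-0.8   0.48  0.39  1.9  -0.25  0.78 -1.69] [0.5115868  0.23427108 0.27980839] [[ 0.021  0.169 -0.985]
 [ 0.007 -0.986 -0.169]
 [-1.    -0.004 -0.022]] 12.85
```

View pics/w14.png

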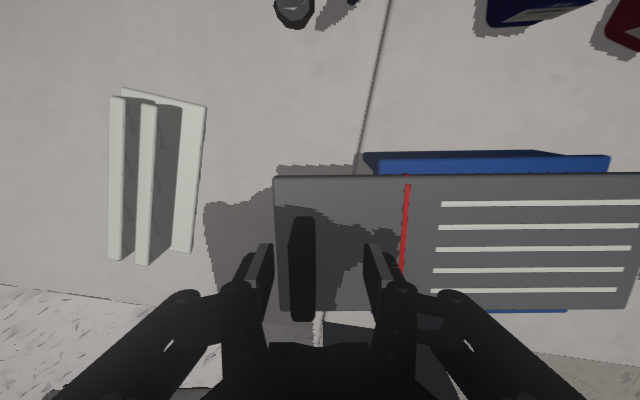

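Request:
carry_out --pt "-0.008 0.009 0 -0.007 0.021 0.01" --pt "0 0 0 0 0 0"

```text
time_s: 13.1
tool_pos: [0.5052, 0.2427, 0.2848]
eef_rot: [[0.003, 0.176, -0.984], [0.003, -0.984, -0.176], [-1.0, -0.002, -0.004]]
force: [0.0, 0.7, -0.4]
finger_gap: 0.0504
```

Request:
carry_out --pt "0 0 -0.01 0 0 0" --pt "0 0 -0.006 0 0 0" --pt "0 0 0 0 0 0"

```text
time_s: 13.4
tool_pos: [0.5058, 0.2434, 0.27]
eef_rot: [[0.007, 0.177, -0.984], [0.005, -0.984, -0.177], [-1.0, -0.004, -0.008]]
force: [-0.2, 0.7, -0.2]
finger_gap: 0.0501
```

```bash
python3 - <<'E'
from h import *
o=get_obs();print(o['q'].round(2),o['tool_pos'],o['eef_rot'].round(3),o['time_s'],o['force'])
save('wrist','pics/w15.png')
E
```

```text
[-0.81  0.5   0.38  1.91 -0.25  0.78 -1.69] [0.50582846 0.24338436 0.27002275] [[ 0.007  0.177 -0.984]
 [ 0.005 -0.984 -0.177]
 [-1.    -0.004 -0.008]] 13.4 [-0.16023732  0.71618635 -0.20375335]
```

View pics/w15.png

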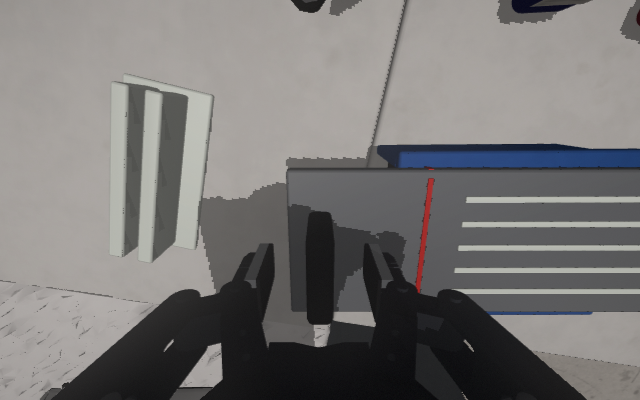

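Request:
carry_out --pt "-0.002 0 -0.01 -0.005 0.008 0" --pt "0 0 0 0 0 0" --pt "0 0 0 0 0 0"

```text
time_s: 13.75
tool_pos: [0.5037, 0.2432, 0.2591]
eef_rot: [[-0.002, 0.177, -0.984], [-0.001, -0.984, -0.177], [-1.0, 0.0, 0.002]]
force: [0.3, -0.2, -0.8]
finger_gap: 0.0497
```

Request:
carry_out --pt "0 0 0 0 0 0" --pt "0 0 0 0 0 0" --pt "0 0 0 0 0 0" --pt "0 0 0 0 0 0" --grip 0.0 --grip_force 30

```text
time_s: 14.15
tool_pos: [0.5038, 0.2431, 0.2592]
eef_rot: [[-0.002, 0.177, -0.984], [-0.001, -0.984, -0.177], [-1.0, 0.001, 0.002]]
force: [0.1, 0.5, -1.6]
finger_gap: 0.0135
```

```bash
sed -i 's/w13/w16/;s/d13/d16/' f4.py; python3 f4.py; python3 -c "
from h import *
print(get_obs()['force'],get_obs()['finger_gap'],get_obs()['wrist_torque'])"
```

```text
[-0.81  0.51  0.37  1.92 -0.26  0.76 -1.69] [0.50379875 0.24308604 0.25915153] [[-0.002  0.177 -0.984]
 [-0.001 -0.984 -0.177]
 [-1.     0.001  0.002]] 14.15
riser 0.6 [154.2, 506.1] 6469
board 0.97 [233.1, 477.0] 48957
board 0.63 [151.6, 505.4] 6048
board (array([0.52337909, 0.13849149, 0.18782358]), np.float64(0.14413456867110672))
[ 0.75212094 -0.56852114 -0.98477843] 0.013615760022854534 [ 0.06010195  0.00826176 -0.02315523]
```

View pics/w16.png

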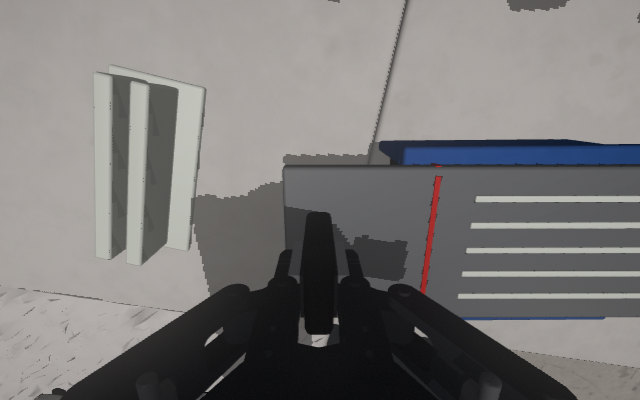

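Request:
carry_out --pt "0.0015 -0.008 0 0 0 0" --pt "0.0015 -0.008 0 0 0 0" --pt "0.0015 -0.008 0 0 0 0" --pt "0.0015 -0.008 0 0 0 0" --grip_force 45

```text
time_s: 14.7
tool_pos: [0.5098, 0.2101, 0.2592]
eef_rot: [[-0.002, 0.179, -0.984], [0.0, -0.984, -0.179], [-1.0, -0.0, 0.002]]
force: [0.1, 0.9, -2.1]
finger_gap: 0.0136
```

Request:
carry_out --pt "0 0 0 0 0 0"

```text
time_s: 14.8
tool_pos: [0.5102, 0.2079, 0.2592]
eef_rot: [[-0.002, 0.177, -0.984], [-0.001, -0.984, -0.177], [-1.0, 0.001, 0.002]]
force: [0.3, -0.0, -1.4]
finger_gap: 0.0136
```

Request:
carry_out --pt "0.0016 -0.008 0 0 0 0" --pt "0.0016 -0.008 0 0 0 0" --pt "0.0016 -0.008 0 0 0 0" --pt "0.0016 -0.008 0 0 0 0" --pt "0.0016 -0.008 0 0 0 0"

```text
time_s: 15.3
tool_pos: [0.5186, 0.1657, 0.2592]
eef_rot: [[-0.002, 0.178, -0.984], [-0.0, -0.984, -0.178], [-1.0, -0.0, 0.002]]
force: [-0.1, 1.0, -1.3]
finger_gap: 0.0134
```

Request:
carry_out --pt "0.0016 -0.008 -0.0005 0 0 0" --pt "0.0016 -0.008 0 0 0 0" --pt "0.0012 -0.006 0 0 0 0" --pt "0 0 0 0 0 0" --pt "0 0 0 0 0 0"

```text
time_s: 15.8
tool_pos: [0.5239, 0.1403, 0.2593]
eef_rot: [[-0.001, 0.176, -0.984], [0.001, -0.984, -0.176], [-1.0, -0.001, 0.001]]
force: [0.1, 1.5, 0.0]
finger_gap: 0.0133
```

```bash
sed -i 's/w16/w17/;s/d16/d17/' f4.py; python3 f4.py; python3 -c "
from h import *
print(get_obs()['force'],get_obs()['finger_gap'],get_obs()['wrist_torque'])
im=save('scene','pics/c17.png');b=save('side','pics/s17.png')
cv2.imwrite('pics/v17.png',np.hstack([cv2.resize(im[160:260,250:350,::-1],(400,400),interpolation=2),cv2.resize(b[160:270,240:350,::-1],(400,400),interpolation=2)]))
"
```

```text
[-0.63  0.49  0.37  1.96 -0.26  0.74 -1.5 ] [0.52393921 0.14033811 0.25927687] [[-0.001  0.176 -0.984]
 [ 0.001 -0.984 -0.176]
 [-1.    -0.001  0.001]] 15.8
riser 0.92 [175.7, 267.8] 12182
board 0.87 [234.8, 478.4] 49335
board (array([0.54319307, 0.03632846, 0.18160737]), np.float64(0.13696023782980304))
[ 1.04642524 -0.74006883 -0.07491652] 0.013441177735775682 [-0.19471701 -0.00929433  0.04519955]
```

View pics/w17.png

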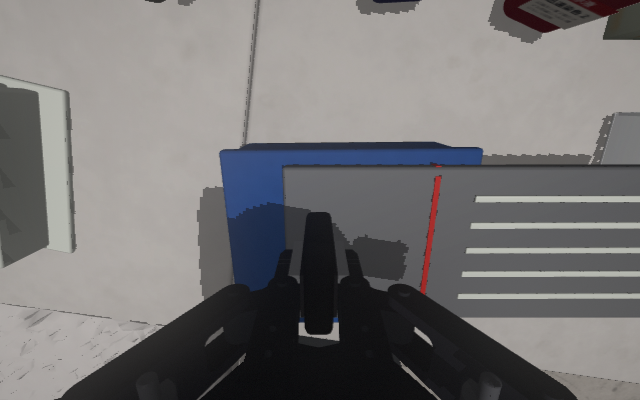

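View pics/v17.png

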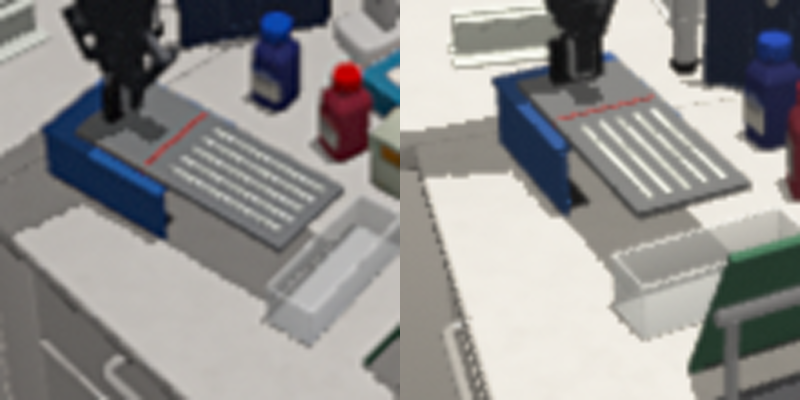

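```bash
cat > ms.py <<'E'
from h import *
import sys,cv2
f=sys.argv[1]; im=cv2.imread(f); cv2.imwrite('pics/z.png',cv2.resize(im[int(sys.argv[2]):int(sys.argv[2])+60,int(sys.argv[3]):int(sys.argv[3])+100],None,fx=8,fy=8,interpolation=cv2.INTER_CUBIC))
E
python3 ms.py pics/w17.png 135 405
```

```text
(no output)
```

View pics/z.png

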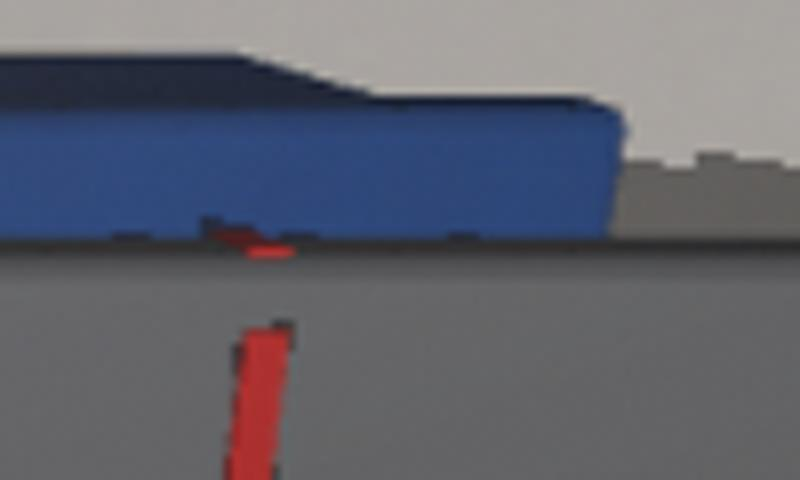

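```bash
python3 - <<'E'
from h import *
import pickle
D=pickle.load(open('d17.pkl','rb'));C=cam('wrist',D['obs'])
f=lambda x,y,z: ray(C,(405+x/8-.5,135+y/8-.5),z)[:2]
yr=np.array([-np.sin(.187),np.cos(.187)])
a=f(612,237,.07); 
for p in (f(215,232,.07),f(270,250,.079),f(268,330,.079)): print(p.round(4),((p-a)@yr).round(4))
print(a,'edge by earlier', (np.array([.5404,.0480])-a)@yr)
E
```

```text
[0.585  0.0867] 0.028
[0.5856 0.0867] 0.0278
[0.5803 0.0851] 0.0273
[0.58958335 0.05912273] edge by earlier -0.0017850435130932468
```

Request:
carry_out --pt "0.0012 -0.006 -0.0005 0 0 0" --pt "0.0012 -0.006 0 0 0 0" --pt "0.0011 -0.0055 0 0 0 0" --pt "0.0005 -0.002 0 0 0 0" --pt "0 0 0 0 0 0"

```text
time_s: 16.55
tool_pos: [0.5279, 0.1235, 0.2595]
eef_rot: [[-0.001, 0.18, -0.984], [0.005, -0.984, -0.18], [-1.0, -0.005, 0.0]]
force: [-0.7, 2.1, 0.9]
finger_gap: 0.0139
```

```bash
sed -i 's/w17/w18/;s/d17/d18/' f4.py; python3 f4.py; python3 -c "
from h import *
print(get_obs()['force'],get_obs()['finger_gap'],get_obs()['wrist_torque'])
"; python3 ms.py pics/w18.png 135 390
```

```text
[-0.59  0.49  0.37  1.96 -0.26  0.74 -1.46] [0.52785385 0.12351303 0.25954925] [[-0.001  0.18  -0.984]
 [ 0.005 -0.984 -0.18 ]
 [-1.    -0.005  0.   ]] 16.55
riser 0.91 [189.4, 250.1] 14735
board 0.97 [231.2, 477.8] 49160
board 0.49 [2.5, 372.2] 203
board (array([0.54711424, 0.02039583, 0.18266231]), np.float64(0.13915370379233874))
[ 0.28867615 -0.20046667  0.4390997 ] 0.01346021912715812 [ 0.02663078  0.11192556 -0.02890919]
```

View pics/z.png

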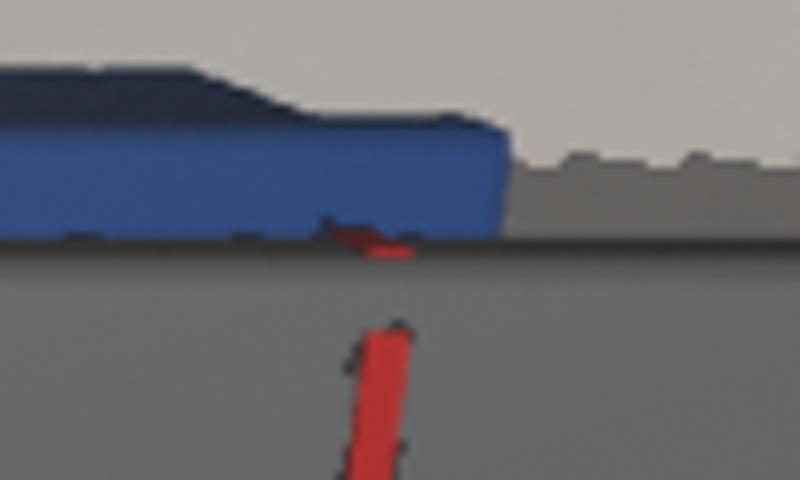

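Request:
carry_out --pt "0.0008 -0.004 -0.0005 -0.003 0 0" --pt "0.0008 -0.004 -0.0005 0 0 0" --pt "0.0004 -0.002 0 0 0 0" --pt "0 0 0 0 0 0"

```text
time_s: 17.1
tool_pos: [0.5298, 0.1163, 0.2595]
eef_rot: [[-0.001, 0.184, -0.983], [0.005, -0.983, -0.184], [-1.0, -0.005, -0.0]]
force: [-0.4, 0.2, 1.1]
finger_gap: 0.0129
```

```bash
sed -i 's/w18/w19/;s/d18/d19/' f4.py; python3 f4.py; python3 -c "
from h import *
print(get_obs()['force'],get_obs()['finger_gap'],get_obs()['wrist_torque'])
"; python3 ms.py pics/w19.png 135 390
```

```text
[-0.58  0.49  0.37  1.96 -0.26  0.74 -1.45] [0.52980721 0.11629544 0.25953656] [[-0.001  0.184 -0.983]
 [ 0.005 -0.983 -0.184]
 [-1.    -0.005 -0.   ]] 17.1
riser 0.77 [198.2, 246.4] 16202
board 0.78 [232.4, 478.8] 49301
board (array([0.54977473, 0.01328109, 0.1900568 ]), np.float64(0.13717106322864228))
[-0.27287468  1.31027019  2.69278826] 0.013182768336843122 [ 0.22998922  0.28352615 -0.07989585]
```

View pics/z.png

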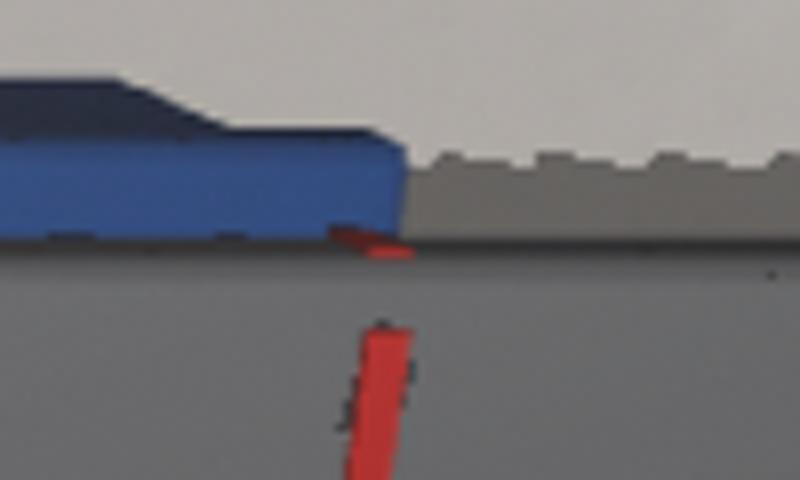

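```bash
cat > mm.py <<'E'
from h import *
import pickle,sys
D=pickle.load(open(sys.argv[1],'rb'));C=cam('wrist',D['obs']); ex,ey,tx,ty=map(float,sys.argv[2:6])
f=lambda x,y,z: ray(C,(390+x/8-.5,135+y/8-.5),z)[:2]
yr=np.array([-np.sin(.187),np.cos(.187)])
a=f(ex,ey,.07)
for y,x in ((255,391),(ty,tx)):
    print(((f(x,y,.079)-a)@yr).round(4))
E
python3 mm.py d18.pkl 502 237 388 330;python3 mm.py d19.pkl 400 237 388 330; python3 -c "
import sys;sys.path.insert(0,'.')
from h import *
import pickle
for d in('d17','d18','d19'):
  o=pickle.load(open(d+'.pkl','rb'))['obs'];g=o['tool_pos']+o['eef_rot'][:,0]*.155;print((g[:2]-[.5404,.048])@[-.186,.9826],(g[:2]-[.5404,.048])@[.9826,.186])"
```

```text
0.0115
0.011
0.0043
0.0038
0.09393165108666404 0.0008234311301861565
0.07727721760212598 0.0017052494135574928
0.06988075144049377 0.0023403521004131157
```

Request:
carry_out --pt "0.0005 -0.0025 -0.0004 -0.003 0 0" --pt "0.0004 -0.002 -0.0004 0 0 0" --pt "0 0 0 0 0 0" --pt "0 0 0 0 0 0"

```text
time_s: 17.65
tool_pos: [0.5307, 0.1134, 0.2594]
eef_rot: [[-0.001, 0.186, -0.983], [0.004, -0.983, -0.186], [-1.0, -0.004, -0.0]]
force: [-0.9, 1.7, 2.9]
finger_gap: 0.0135
```

```bash
sed -i 's/w19/w20/;s/d19/d20/' f4.py; python3 f4.py; python3 -c "
from h import *
print(get_obs()['force'],get_obs()['finger_gap'],get_obs()['wrist_torque'])
im=save('scene','pics/c20.png');b=save('side','pics/s20.png')
cv2.imwrite('pics/v20.png',np.hstack([cv2.resize(im[160:270,250:360,::-1],(400,400),interpolation=2),cv2.resize(b[150:310,240:400,::-1],(400,400),interpolation=2)]))
"; python3 ms.py pics/w20.png 135 390
```

```text
[-0.57  0.49  0.37  1.96 -0.26  0.74 -1.44] [0.53070164 0.11341168 0.25937375] [[-0.001  0.186 -0.983]
 [ 0.004 -0.983 -0.186]
 [-1.    -0.004 -0.   ]] 17.65
riser 0.85 [200.2, 243.3] 17114
board 0.64 [232.6, 480.9] 49315
board (array([0.55134436, 0.0102017 , 0.19505384]), np.float64(0.1377658231496999))
[-0.77837421  2.45665047  3.69366654] 0.013698232927316097 [ 0.33667812  0.37791246 -0.11303542]
```

View pics/z.png

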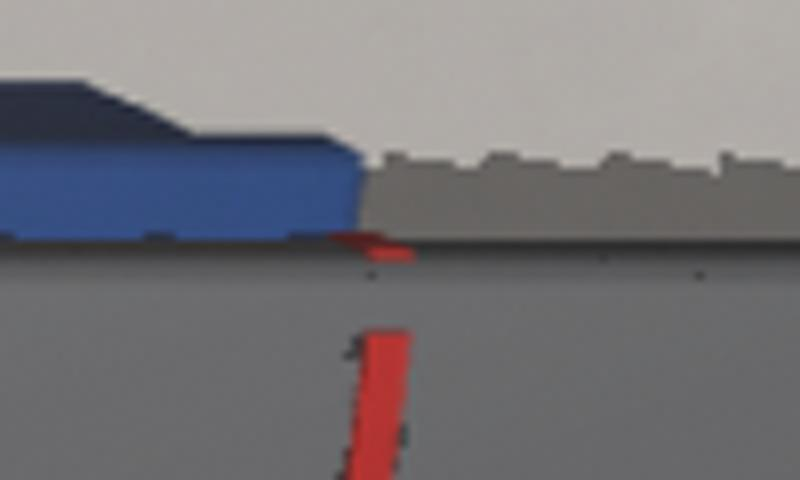

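View pics/v20.png

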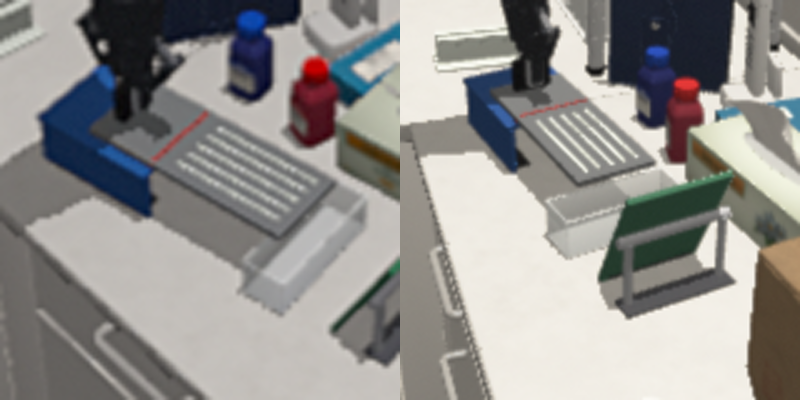

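Request:
carry_out --pt "0 0 -0.0003 0 0 0" --pt "0 0 -0.0003 0 0 0" --pt "0 0 -0.0003 0 0 0"

```text
time_s: 18.2
tool_pos: [0.5307, 0.1134, 0.2592]
eef_rot: [[-0.001, 0.186, -0.983], [0.005, -0.983, -0.186], [-1.0, -0.005, -0.0]]
force: [-3.3, 2.3, 9.1]
finger_gap: 0.0135
```

```bash
sed -i 's/w20/w21/;s/d20/d21/' f4.py; python3 f4.py; python3 -c "
from h import *
o=get_obs();print(o['force'],o['finger_gap'],o['wrist_torque'],o['qvel'].round(4))
im=save('side','pics/s21.png')
"; python3 ms.py pics/w21.png 135 390
```

```text
[-0.57  0.49  0.37  1.96 -0.26  0.74 -1.44] [0.53070628 0.11344854 0.25919386] [[-0.001  0.186 -0.983]
 [ 0.005 -0.983 -0.186]
 [-1.    -0.005 -0.   ]] 18.2
riser 0.95 [198.8, 244.8] 17087
board 0.85 [231.5, 479.8] 49407
board (array([0.55128571, 0.01034121, 0.19122086]), np.float64(0.1371874351375946))
[-2.41547375  2.13563099  9.08840193] 0.01327113485323202 [ 0.04957253  0.78804883 -0.15357971] [ 0.0005 -0.0004  0.0024 -0.0002 -0.0009  0.0006  0.001 ]
```

View pics/z.png

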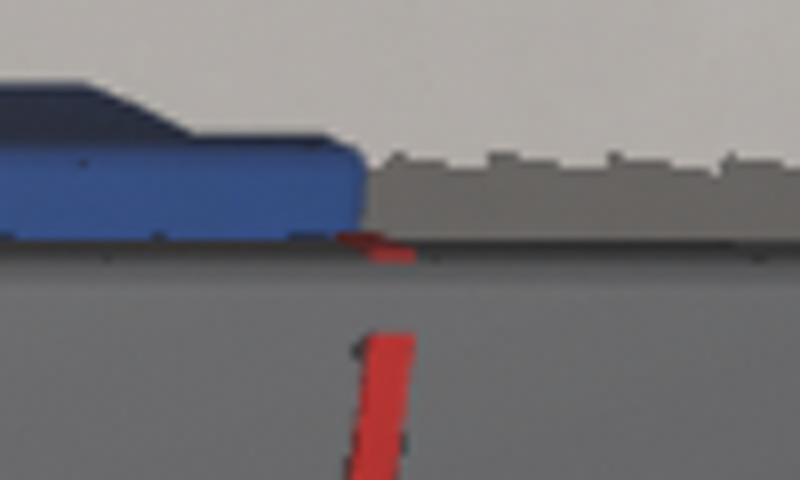

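View pics/s21.png

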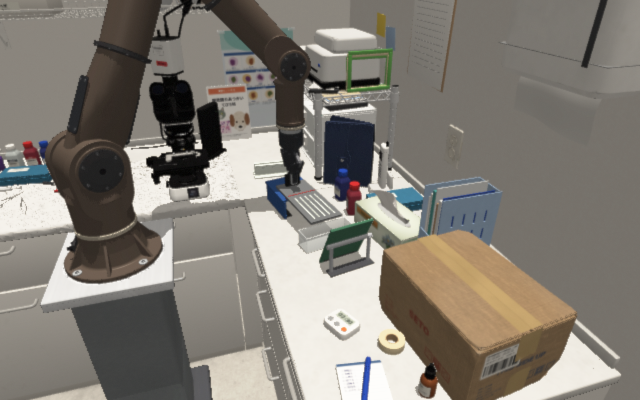

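```bash
python3 -c "
from rig import *
print(finish_job()); print(get_obs()['time_s'],get_obs()['force'])"
```

```text
the job is handed in; nothing more can be done
None
the job is handed in; nothing more can be done
```

The job is handed in at about 18.3 s of the 54 s. The system gave no verdict, so what follows rests on my own checks.

- **Panel:** I lifted the green panel out of the rack, set it down leaning about 0.4 rad and opened the gripper. The pictures after release show it at rest on the rail, roughly central and square. In the last side picture it still stands there, and the trough, bottles, timer and tape look unmoved. I did not measure the resting panel's final pose numerically.
- **Board:** I slid the grey board about 0.135 m straight out by its grip and left it held there, with the arm still.
    - **Position:** The last close-up shows the underside of the red line at the riser's edge, with 0 to 1 mm left to go. An estimate from the gripper position put it about 2 mm short. The two disagree slightly but both are inside the 6 mm limit.
    - **Angle:** The board is turned only about 0.005 rad from the riser.
    - **Level:** The gripper presses down with about 9 N, more than enough to keep the board flat. The tool tilt was about 0.005 rad. I did not measure the board's own tilt.

One measurement was off. In an overhead view the riser came out about 2% too small (147 mm instead of 150 mm), so for the final approach I compared the line with the edge in the same picture.

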